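# Vent, open and load the blast-cleaning canister

### The arm

A 6-joint arm with a two-finger parallel gripper is mounted at the origin on the work surface. World frame = base frame: x ahead of the robot, y to its left, z up, the work surface at z = 0. Lengths are in m, angles in rad, forces in N, time in s.
With the tool pointing down it reaches from about 0.35 to 0.775 m from the base axis. Payload 5.5 kg.
Tool frame: the origin (TCP) lies at the very end of the fingers, on their centre line; the grasp point (between the pads) lies 19 mm behind it; z points along the fingers, y is the line along which they close (so a half turn about z gives the same grasp; the last joint's range is limited). The gripper opens to 85 mm and grips with 20 to 120 N. Pads are 22 mm wide; open, the fingers measure 114 mm over their backs; the gripper's body (76 mm by 85 mm) begins 54 mm behind the grasp point. The pads swing forward as they close: fully open they stand 13 mm farther back than shut.
Start: joints at [0.987, 0.313, 0.046, 1.304, 0, 1.431], TCP at [0.247, 0.519, 0.231] pointing down, gripper open.
Joint ranges: [-2.76, 2.76], [-0.86, 1.69], [-1.03, 1.26], [-2.2, 2.34], [-1.47, 1.5], [-3.14, 3.14]. Speed limits (rad/s): [2.57, 2.57, 3.14, 3.14, 3.14, 3.14].

### API

Orientations are given as a unit quaternion [w, x, y, z].
In Python, from workcell import env, cams, ticket, spotter gives the robot as it stands.
- The arm moves only by the tool jog_arm, never from a script. Its argument "increments" is a list that holds one entry, the list of rows, each a list of 7 numbers: the shift along the tool's x, y, z in units of 0.25 m (1.0 is 0.25 m), then the turn, a rotation vector about the tool's x, y, z in units of 180 degrees (1.0 is 180 degrees), then the closure in counts, from 0 (fully open) to 255 (shut). A call has 1 to 20 rows; each row shifts and turns the commanded pose from where the row before left it, along the tool's axes as they then stand; what a row does not reach is not made up. A row lasts 1/10 s, in which the tool goes at most 50 mm and 8.59 degrees, less where a joint would pass 70% of its speed; a pose out of reach is approached as far as the arm can. A call with a number of a shift or a turn outside -1 to 1 is refused whole. A call with a gripper value outside its range is refused whole. The fingers move at their own pace and stop on an object; "force" is the grip in N (left out, the last holds). Time passes only in rows, so rows that do not move let the fingers close. It gives the time, the measured TCP pose, the force, the opening and the grip force at its end, in the units of the state.
- env.get_state(): the state, without advancing time (a new reading comes with each control period).
- cams.read_camera(name): name is "side" or "top" or "wrist"; returns a dict with "pixels" (420x560x3 uint8, red, green, blue), "fx", "fy", "cx", "cy" (pixels), "k1" (the pictures are not rectified: a ray, as slopes to the right and down, at radius r is drawn at 1 + k1 r^2 times it, then the intrinsics apply), "xyz" and "attitude" of the camera in the world; the wrist camera has in their place "mount" (4x4, takes a point from camera to tool coordinates, whose origin is the TCP and whose axes are the flange's). Camera axes: x right, y down, z forward; pixel columns grow to the right and rows downward; lengths in m; the calibration is good to about 2 mm. A picture is of the moment at which its call begins: read the wrist's pose just before it. There is no depth.
- ticket.hand_in(): hands the job in; it is judged then, once.
Trained networks look in the newest picture that a camera, given by its name, has taken for a name from the list of things; names that differ only in an ending like _2 or _b are one class to them, and where a whole thing is asked for, a point or a joint stands for the part that bears it (a point fixed in the world has none). Each returns a list of dicts, best first, with "conf" (0 to 1); they miss things now and then, are a little off and sometimes report something else, mostly with a low value. They report only what shows in the picture. A call takes as long as a camera call. They do not tell look-alikes from the thing itself.
- spotter.find_in(target, camera): "uv" ([column, row] in pixels, amid what is visible of it).
- spotter.cut_out(target, camera): "region" (420x560 bool, what is visible of it) and "uv" ([column, row] in pixels, amid what is visible of it).
- spotter.landmark_of(target, camera): "uv" ([column, row] in pixels: a listed point, or the origin of a listed thing).
The state is a dict: "clock": time; "joint_pos": joint angles; "qvel": joint speeds; "tau": joint torques, N m; "tcp_pos": TCP position; "orientation": TCP orientation; "wrist_force": force on the tool from outside, world axes, zero at the start; "ft_torque": the same for the moment, N m; "finger_gap": finger opening in m; "grip_force": force on a finger pad.
Only numpy, scipy, OpenCV 4.12 (cv2) and the standard library are available. Lean on these libraries where they do the work, as an engineer would, in place of code of your own. Each camera call takes 0.05 s, during which the arm holds its last target. There are 200 camera calls.

### The job

Make the blast-cleaning canister ready: vent it by pulling its sprung lever over to the end of its stroke, holding it there about a second and easing it slowly back to rest, and only then unscrew the cap, with as many twists as it takes, lift it off and lay it gently in the white dish, knob up and flat. Put every eyebolt that is on the bench into the open canister and leave the cap off (I will add the grit and close it). Leave the lag bolts and everything else where they are.

Things in the scene. Friction and masses are not known exactly. Their poses are not given: they have to be found in the camera images.
- vent (a joint): angle of the canister's sprung vent lever, rad: 0 at rest, 1.0 at the end of its stroke. A spring drives it back to 0 (about 2 N at the handle at rest, 9 N at full stroke); let go far along the stroke, it snaps back
- vent_pivot (a point): the vent lever's hinge, on a brass valve block, 70 mm above the bench, 160 mm from the canister's axis. Axes as the canister's, z up. The lever swings in this frame's x-z plane: at angle q its handle is at x = 120 sin(0.5 - q) mm, z = 120 cos(0.5 - q) mm: at rest it leans to +x (away from the robot) and is pulled over to -x (towards the robot)
- vent_grip (a point): centre of the vent lever's handle: a black barrel 28 mm in diameter and 36 mm long, its length along the hinge axis (canister y), on a 12 mm steel rod 120 mm long. It can be pinched from above across its two flat ends
- mouth (a point): centre of the canister's mouth (under the cap) at its rim, 125 mm above the bench; z up. The canister is a fixed grey pot, 132 mm diameter, its neck 106 mm outside, 96 mm inside, with a coarse steel thread; straight bore, floor 119 mm below the rim
- cap_grip (a point): middle of the black knob (50 mm diameter, 32 mm high) on the screw cap (aluminium, 128 mm diameter); z up. Cap's flat top 16 mm below this point, skirt's lower edge 46.6 mm below. Screwed on: about 148 mm above the bench. Unscrews anticlockwise from above, rising 24 mm a turn; stays put between twists; free after 2.8 to 3.3 rad, lifted 30 mm more it clears the neck. 0.3 kg
- dish: white ceramic dish, round, 190 mm across and 23 mm high; origin under its centre on the bench. Flat inside for a diameter of 165 mm, inner floor 6 mm above the bench. Loose, 0.8 kg
- eyebolt1_shank (a point): nickel-plated eyebolt, 81 mm long, lying on the bench (may be absent): shank 13 mm in diameter with a ring at one end, 42 mm outside, 16 mm inside, 13 mm thick. The point is the middle of the shank, 6.5 mm above the bench; x runs along the shank towards the ring: plain end 20 mm behind the point, ring begins 18 mm ahead and ends 61 mm ahead
- eyebolt2_shank (a point): nickel-plated eyebolt, 81 mm long, lying on the bench (may be absent): shank 13 mm in diameter with a ring at one end, 42 mm outside, 16 mm inside, 13 mm thick. The point is the middle of the shank, 6.5 mm above the bench; x runs along the shank towards the ring: plain end 20 mm behind the point, ring begins 18 mm ahead and ends 61 mm ahead
- eyebolt3_shank (a point): nickel-plated eyebolt, 81 mm long, lying on the bench (may be absent): shank 13 mm in diameter with a ring at one end, 42 mm outside, 16 mm inside, 13 mm thick. The point is the middle of the shank, 6.5 mm above the bench; x runs along the shank towards the ring: plain end 20 mm behind the point, ring begins 18 mm ahead and ends 61 mm ahead
- eyebolt4_shank (a point): nickel-plated eyebolt, 81 mm long, lying on the bench (may be absent): shank 13 mm in diameter with a ring at one end, 42 mm outside, 16 mm inside, 13 mm thick. The point is the middle of the shank, 6.5 mm above the bench; x runs along the shank towards the ring: plain end 20 mm behind the point, ring begins 18 mm ahead and ends 61 mm ahead
- lagbolt1: dark steel square-headed lag bolt with a square nut, 80 mm long, 22 mm high, no ring; not to be loaded; origin on the bench under its middle, x along it
- lagbolt2: dark steel square-headed lag bolt with a square nut, 80 mm long, 22 mm high, no ring; not to be loaded; origin on the bench under its middle, x along it
- hexholder: green enamel hex key holder with keys upright in it, 110 x 45 mm, about 130 mm high; leave alone; origin under its centre
- tape: stubby orange tape measure, 70 x 36 x 66 mm; leave alone; origin under its centre
- oilcan: small closed can, 60 mm in diameter, 150 mm high; leave alone; origin under its centre
- wrench: steel spanner 170 mm long lying on the bench; leave alone
Not all that is in view belongs to the job. Leave any turquoise look-alike of the part that bears eyebolt1_shank alone. Leave any red look-alike of the part that bears eyebolt3_shank alone.

How it is judged:
By the outcome, as a careful person would: the job done as asked, in the order asked, and still so for the second after the job is handed in, with the robot touching nothing.
Of eyebolt1, eyebolt2, eyebolt3, eyebolt4 only 2 to 4 are there at a start; the rules pass over those that are not, and their reading is None.
At some moment in a run one of eyebolt1, eyebolt2, eyebolt3, eyebolt4 may be knocked a few centimetres aside while the robot is not near it.
It also fails if it takes over 208 s, if anything falls off the work surface, if the arm or the gripper's body presses on something with over 40 N, if the wrist force passes 120 N, or if a joint passes its speed limit or range.

## Working session

There is one attempt and no reset: what is moved stays moved. The work goes in short steps, Python scripts to look and compute and a tool call to move; the robot and the scene stay as the last step left them, time stands still between calls to the robot, and variables do not carry over. Pictures are saved under pics/ and viewed, at most 14 in all, crops included, and the job is handed in when it is done.

Besides the shell and the picture viewer there is one more tool, called by a JSON object that holds its "fn" and its "kwargs", one argument or row to a line. jog_arm: Moves the arm, as the interface text tells. Shifts and turns lie within -1 to 1; 1 stands for 0.25 m of shift or 180 degrees of turn. Its arguments: {"type":"object","properties":{"increments":{"type":"array"},"force":{"type":"number"}},"required":["increments"]}

```bash
ls; mkdir -p pics; cat > h.py <<'E'
import numpy as np, cv2
from scipy.spatial.transform import Rotation as R
from workcell import env, cams, ticket, spotter
def q2R(q): return R.from_quat([q[1],q[2],q[3],q[0]]).as_matrix()
def shot(name, png=None):
    s=env.get_state(); c=cams.read_camera(name)
    if name=='wrist':
        T=np.eye(4); T[:3,:3]=q2R(s['orientation']); T[:3,3]=s['tcp_pos']
        M=T@np.array(c['mount']); c['P']=M[:3,3]; c['Rm']=M[:3,:3]
    else:
        a=np.array(c['attitude']); c['P']=np.array(c['xyz']); c['Rm']=a if a.shape==(3,3) else q2R(a)
    if png: cv2.imwrite('pics/'+png, np.array(c['pixels'])[:,:,::-1])
    return c
def ray(c,uv):
    x=np.array([(uv[0]-c['cx'])/c['fx'],(uv[1]-c['cy'])/c['fy']]); u=x.copy()
    for _ in range(20): u=x/(1+c['k1']*(u@u))
    d=c['Rm']@np.array([u[0],u[1],1]); return c['P'],d/np.linalg.norm(d)
def atz(c,uv,z):
    p,d=ray(c,uv); return p+d*(z-p[2])/d[2]
def tri(*cu):
    A=np.zeros((3,3));b=np.zeros(3);rs=[ray(c,u) for c,u in cu]
    for p,d in rs:
        m=np.eye(3)-np.outer(d,d);A+=m;b+=m@p
    X=np.linalg.solve(A,b); return X,[float(np.linalg.norm((np.eye(3)-np.outer(d,d))@(X-p))) for p,d in rs]
def proj(c,X):
    v=c['Rm'].T@(np.array(X)-c['P']); u=v[:2]/v[2]; u=u*(1+c['k1']*(u@u)); return [c['fx']*u[0]+c['cx'],c['fy']*u[1]+c['cy']]
E
python3 - <<'E'
from h import *
np.set_printoptions(precision=4,suppress=True)
print(env.get_state())
for n in ['top','side','wrist']:
    c=shot(n,n+'0.png'); print(n,c['P'],c['Rm'].tolist(),c['fx'],c['k1'])
    for t in ['vent_pivot','vent_grip','mouth','cap_grip','dish','eyebolt1_shank','lagbolt1','hexholder','tape','oilcan','wrench']:
        r=spotter.landmark_of(t,n)
        print(t,[(np.round(x['uv'],1).tolist(),round(x['conf'],2)) for x in r[:7]])
E
```

```text
pics
{'clock': 0.0, 'joint_pos': array([0.9874, 0.314 , 0.045 , 1.3036, 0.    , 1.4312]), 'qvel': array([ 0.0003,  0.0003, -0.0004, -0.0003, -0.0004,  0.0008]), 'tau': array([  0.0019, -48.0624,  29.8536,   0.0192,   0.0002,  -0.    ]), 'tcp_pos': array([0.2466, 0.5189, 0.2304]), 'orientation': array([-0.0003,  0.2201,  0.9755, -0.0009]), 'wrist_force': array([-0.0109, -0.4501,  0.0529]), 'ft_torque': array([-0.0303,  0.0049, -0.0237]), 'grip_force': 0.0, 'finger_gap': 0.08559285094141696}
top [ 0.3807 -0.0276  1.483 ] [[-0.005355257756581644, -0.9923656648861903, 0.12321407537027013], [-0.9999152151397432, 0.003851550999649166, -0.012438974513142416], [0.011869445918073734, -0.1232702425968536, -0.9923021533503348]] 492.104921015577 -0.17607529942666655
vent_pivot [([276.7, 204.2], 0.68)]
vent_grip [([283.8, 182.1], 0.56), ([143.5, 242.7], 0.53)]
mouth []
cap_grip [([222.7, 192.9], 0.65)]
dish [([144.8, 245.7], 0.88), ([337.2, 176.3], 0.6)]
eyebolt1_shank [([381.8, 243.5], 0.69), ([399.2, 286.0], 0.68), ([349.0, 276.1], 0.52)]
lagbolt1 [([347.2, 214.3], 0.66), ([337.6, 174.8], 0.64)
[... 599 characters left out ...]
.8), ([292.1, 342.2], 0.7), ([349.1, 341.0], 0.67), ([221.7, 270.1], 0.32)]
lagbolt1 [([348.1, 300.3], 0.79), ([364.0, 267.5], 0.56)]
hexholder [([294.9, 185.3], 0.87)]
tape [([340.3, 216.8], 0.75), ([296.7, 184.8], 0.16)]
oilcan [([241.2, 171.8], 0.72)]
wrench [([220.8, 269.4], 0.91), ([261.2, 277.6], 0.68)]
wrist [0.1807 0.5499 0.3737] [[0.43032323839481595, 0.865476964619749, 0.25645961516383836], [0.9026747044987475, -0.41242116639853965, -0.12282979835759285], [-0.0005369874273944, 0.28435612393450177, -0.9587185751957915]] 323.8989656914885 0.021327557360739054
vent_pivot []
vent_grip []
mouth []
cap_grip []
dish []
eyebolt1_shank []
lagbolt1 []
hexholder []
tape []
oilcan []
wrench []
```

View pics/top0.png

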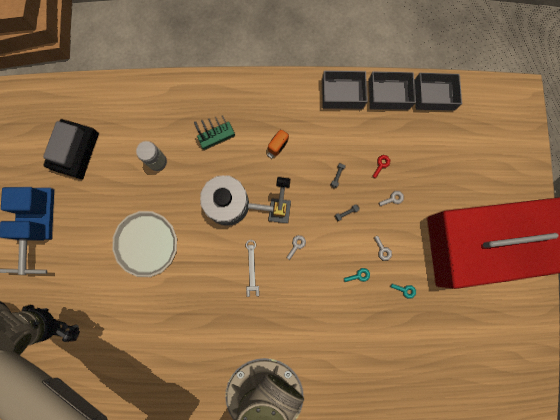

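View pics/side0.png

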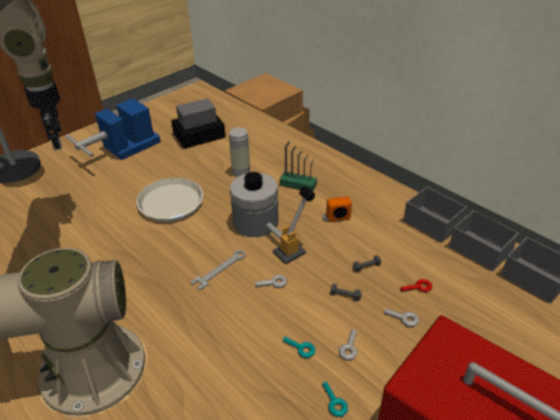

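```bash
python3 - <<'E'
from h import *
np.set_printoptions(precision=4,suppress=True)
t=shot('top');s=shot('side')
T=dict(pivot=([276.7,204.2],[288,232.2]),grip=([283.8,182.1],[307.8,193]),cap=([222.7,192.9],[253.7,181]),
e_a=([381.8,243.5],[349.1,341]),e_b=([399.2,286],[331.3,390.9]),e_c=([349,276.1],[292.1,342.2]),
l1=([347.2,214.3],[348.1,300.3]),l2=([337.6,174.8],[364,267.5]),hexh=([217.8,138.2],[294.9,185.3]),tape=([275.6,146.2],[340.3,216.8]),oil=([157.4,162.7],[241.2,171.8]),wrench=([246.2,265.7],[261.2,277.6]))
for k,(a,b) in T.items():
    X,e=tri((t,a),(s,b)); print(k,X,np.round(e,4))
print('dish',atz(t,[144.8,245.7],0))
E
```

```text
pivot [ 0.5667 -0.0391  0.0631] [0.0019 0.0019]
grip [ 0.6137 -0.0594  0.1791] [0.0012 0.0012]
cap [0.587  0.1114 0.1421] [0.0035 0.0035]
e_a [ 0.451  -0.3552  0.0089] [0.0043 0.0043]
e_b [ 0.3251 -0.4084  0.0095] [0.0004 0.0004]
e_c [ 0.3582 -0.2585 -0.0021] [0.001 0.001]
l1 [ 0.5491 -0.2602 -0.0129] [0.0039 0.0039]
l2 [ 0.6645 -0.2262 -0.0033] [0.0043 0.0043]
hexh [0.779  0.1426 0.0079] [0.0037 0.0037]
tape [ 0.7636 -0.0431 -0.0018] [0.0072 0.0072]
oil [0.7098 0.3272 0.0001] [0.0023 0.0023]
wrench [ 0.434   0.0156 -0.054 ] [0.0578 0.0578]
dish [0.4509 0.3611 0.    ]
```

Nickel eyebolts in the top picture are at about (297,246), (383,248) and (392,199). The turquoise ones at (358,275) and (403,290) and the red one at (381,165) are look-alikes. The lever handle is at (283,183), the cap knob at (222,198) and the dish at (145,245). The side picture agrees: nickel at (271,282), (348,345) and (402,318).

```bash
cat >> h.py <<'E'
def Rd(a):
    a=np.radians(a); return np.array([[np.cos(a),np.sin(a),0],[np.sin(a),-np.cos(a),0],[0,0,-1]])
def yaw():
    m=q2R(env.get_state()['orientation']); return float(np.degrees(np.arctan2(m[1,0],m[0,0])))
def plan(*wps, start=None):
    """wps: (xyz, a_deg, nrows); prints tool-axis rows"""
    s=env.get_state(); p,m=(np.array(s['tcp_pos']),q2R(s['orientation'])) if start is None else (np.array(start[0]),Rd(start[1]))
    for xyz,a,n in wps:
        p0=p.copy(); rv=R.from_matrix(m.T@Rd(a)).as_rotvec(); m0=m.copy(); out=[]
        for k in range(1,n+1):
            pt=p0+(np.array(xyz)-p0)*k/n; mt=m0@R.from_rotvec(rv*k/n).as_matrix()
            d=np.round(m.T@(pt-p)/0.25,3); r=np.round(R.from_matrix(m.T@mt).as_rotvec()/np.pi,3)
            out.append((*d.tolist(),*r.tolist())); p=p+m@d*0.25; m=m@R.from_rotvec(r*np.pi).as_matrix()
        print('wp',xyz,a); prev=None;cnt=0
        for o in out+[None]:
            if o==prev: cnt+=1
            else:
                if prev: print(cnt,'x',[x+0.0 for x in prev])
                prev=o;cnt=1
E
python3 - <<'E'
from h import *
plan(([.247,.519,.35],170,4),([.45,-.05,.35],170,14))
E
```

```text
wp [0.247, 0.519, 0.35] 170
1 x [0.0, 0.0, -0.119, 0.0, 0.0, -0.021]
1 x [0.0, -0.001, -0.118, 0.0, 0.0, -0.022]
1 x [-0.001, 0.0, -0.119, 0.0, 0.0, -0.021]
1 x [0.0, 0.0, -0.119, 0.0, 0.0, -0.022]
wp [0.45, -0.05, 0.35] 170
2 x [-0.085, -0.15, 0.0, 0.0, 0.0, 0.0]
1 x [-0.086, -0.15, 0.0, 0.0, 0.0, 0.0]
1 x [-0.085, -0.15, 0.0, 0.0, 0.0, 0.0]
1 x [-0.085, -0.151, 0.0, 0.0, 0.0, 0.0]
2 x [-0.085, -0.15, 0.0, 0.0, 0.0, 0.0]
1 x [-0.086, -0.15, 0.0, 0.0, 0.0, 0.0]
4 x [-0.085, -0.15, 0.0, 0.0, 0.0, 0.0]
1 x [-0.086, -0.151, 0.0, 0.0, 0.0, 0.0]
1 x [-0.085, -0.15, 0.0, 0.0, 0.0, 0.0]
```

{"fn": "jog_arm", "kwargs": {
  "increments": [
    [[0,0,-0.119,0,0,-0.021,0],[0,0,-0.119,0,0,-0.022,0],[0,0,-0.119,0,0,-0.021,0],[0,0,-0.119,0,0,-0.022,0],[-0.085,-0.15,0,0,0,0,0],[-0.085,-0.15,0,0,0,0,0],[-0.085,-0.15,0,0,0,0,0],[-0.085,-0.15,0,0,0,0,0],[-0.085,-0.15,0,0,0,0,0],[-0.085,-0.15,0,0,0,0,0],[-0.085,-0.15,0,0,0,0,0],[-0.085,-0.15,0,0,0,0,0],[-0.085,-0.15,0,0,0,0,0],[-0.085,-0.15,0,0,0,0,0],[-0.085,-0.15,0,0,0,0,0],[-0.085,-0.15,0,0,0,0,0],[-0.085,-0.15,0,0,0,0,0],[-0.085,-0.15,0,0,0,0,0],[0,0,0,0,0,0,0],[0,0,0,0,0,0,0]]
  ],
  "force": 60
}}

```text
clock: 3.9
tcp_pos: [0.4492, -0.05, 0.35]
orientation: [-0.0, 0.088, 0.996, 0.0]
wrist_force: [-0.1, -0.4, 0.3]
finger_gap: 0.0854
grip_force: 0.0
```

```bash
cat > look.py <<'E'
from h import *
import sys
np.set_printoptions(precision=4,suppress=True)
def look(png,targets):
    c=shot('wrist',png); o={}
    for t in targets:
        r=spotter.landmark_of(t,'wrist'); o[t]=[(np.round(x['uv'],1),round(x['conf'],2)) for x in r[:6]]
    return c,o
E
python3 - <<'E'
from look import *
print(env.get_state()['tcp_pos'],yaw())
c,o=look('w1.png',['vent_pivot','vent_grip','cap_grip','eyebolt1_shank'])
t=shot('top');s=shot('side'); ts={k:(spotter.landmark_of(k,'top'),spotter.landmark_of(k,'side')) for k in ['vent_pivot','vent_grip','cap_grip']}
print(o)
for k in ts:
    u=o[k]
    obs=[(cc,x[0]['uv']) for cc,x in zip((t,s),ts[k]) if x]+([(c,u[0][0])] if u else [])
    print(k,tri(*obs))
for e,cf in o['eyebolt1_shank']: print(e,cf,atz(c,e,0.0065))
E
```

```text
[ 0.4492 -0.05    0.35  ] 169.90290880528337
{'vent_pivot': [(array([294. , 245.4]), 0.95)], 'vent_grip': [(array([297.5, 327.3]), 0.8), (array([313.7, 338.7]), 0.64), (array([164.3, 250. ]), 0.3)], 'cap_grip': [(array([432.6, 264.3]), 0.63), (array([534.5, 276.3]), 0.59), (array([557.1, 117. ]), 0.19)], 'eyebolt1_shank': [(array([119.8, 119.7]), 0.79), (array([ 89.2, 203.1]), 0.66), (array([ 20.4, 116.6]), 0.59)]}
vent_pivot (array([ 0.5555, -0.0484,  0.0754]), [0.0016850813432553067, 0.0016850813432551987])
vent_grip (array([ 0.6085, -0.0563,  0.1782]), [0.0010359283102877822, 0.0010936319561158094, 0.0014997834404863305])
cap_grip (array([0.5756, 0.1039, 0.1582]), [0.002732795893219089, 0.003738020489838158, 0.0061656141726258275])
[119.8 119.7] 0.79 [ 0.3462 -0.2641  0.0065]
[ 89.2 203.1] 0.66 [ 0.4572 -0.3493  0.0065]
[ 20.4 116.6] 0.59 [ 0.3185 -0.4005  0.0065]
```

View pics/w1.png

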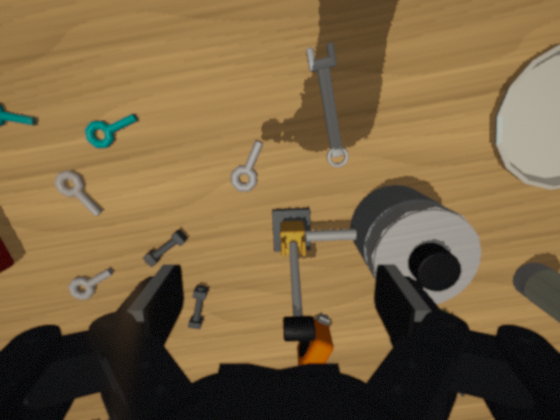

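The wrist picture shows the valve block at (293,240), the handle at (299,328), the knob at (436,267) and nickel eyebolts at (246,165), (78,193) and (90,283). Two turquoise ones are on the left. I'll fit the canister's pose from all the views together.

```bash
python3 - <<'E'
from look import *
from scipy.optimize import least_squares
V={n:shot(n) for n in ('top','side','wrist')}
obs=[]
for n,c in V.items():
    for k in ['vent_pivot','vent_grip','cap_grip']:
        r=spotter.landmark_of(k,n)
        if r: obs.append((n,k,np.array(r[0]['uv'])))
def model(p):
    C=np.array([p[0],p[1],0]);ps=p[2];M=R.from_euler('z',ps).as_matrix()
    pv=C+M@[0,-.16,.07+p[3]]
    return dict(vent_pivot=pv,vent_grip=pv+M@[.0575,0,.1053],cap_grip=C+[0,0,.148+p[3]])
f=lambda p:np.concatenate([(np.array(proj(V[n],model(p)[k]))-u)/3 for n,k,u in obs])
s=least_squares(f,[.58,.105,-.14,0],loss='soft_l1')
print(s.x,np.degrees(s.x[2]));print(model(s.x))
for (n,k,u),r in zip(obs,(s.fun*3).reshape(-1,2)): print(n,k,u,r)
d=spotter.cut_out('dish','top')[0]; print('dish region c',atz(V['top'],d['uv'],.012), d['conf'])
E
```

```text
[ 0.5753  0.1109 -0.1491 -0.0011] -8.543831562719948
{'vent_pivot': array([ 0.5515, -0.0474,  0.0689]), 'vent_grip': array([ 0.6084, -0.0559,  0.1742]), 'cap_grip': array([0.5753, 0.1109, 0.1469])}
top vent_grip [281.2 186.5] [ 1.5582 -2.4778]
top cap_grip [220.9 196.5] [1.0017 1.3602]
side vent_pivot [286.5 232.4] [0.2967 2.3064]
side vent_grip [307.8 194.9] [-2.9206  0.0188]
side cap_grip [253.  177.8] [-1.1562  3.5285]
wrist vent_pivot [290.  241.3] [3.0737 0.5848]
wrist vent_grip [300.4 323.5] [-2.7223  0.4065]
wrist cap_grip [431.7 263.6] [1.5757 0.7198]
dish region c [0.4666 0.3617 0.012 ] 0.83
```

{"fn": "jog_arm", "kwargs": {
  "increments": [
    [[-0.125,0.031,0,0,0,-0.009,0],[-0.125,0.027,0,0,0,0,0],[-0.125,0.027,0,0,0,0,0],[-0.125,0.027,0,0,0,0,0],[-0.126,0.027,0,0,0,0,0],[0,0,0.1,0,0,0,0],[0,0,0.1,0,0,0,0],[0,0,0.1,0,0,0,0],[0,0,0.1,0,0,0,0],[0,0,0,0,0,0,0],[0,0,0,0,0,0,0]]
  ]
}}

```text
clock: 6.3
tcp_pos: [0.609, -0.0383, 0.2504]
orientation: [-0.0, 0.073, 0.997, 0.0]
wrist_force: [0.2, -0.3, 0.4]
finger_gap: 0.0855
grip_force: 0.0
```

```bash
python3 - <<'E'
from look import *
print(env.get_state()['tcp_pos'],yaw())
c,o=look('w2.png',['vent_pivot','vent_grip','cap_grip'])
print(o)
for k,z in [('vent_pivot',.07),('vent_grip',.175),('cap_grip',.148)]:
    for u,f in o[k][:2]: print(k,f,atz(c,u,z))
E
```

```text
[ 0.609  -0.0383  0.2504] 171.67143789469569
{'vent_pivot': [(array([259.3, 136.3]), 0.7)], 'vent_grip': [(array([256.9, 229.2]), 0.65), (array([142. , 232.4]), 0.24)], 'cap_grip': [(array([471.6, 138.8]), 0.94)]}
vent_pivot 0.7 [ 0.555  -0.0501  0.07  ]
vent_grip 0.65 [ 0.6128 -0.0553  0.175 ]
vent_grip 0.24 [ 0.6032 -0.1368  0.175 ]
cap_grip 0.94 [0.5755 0.1092 0.148 ]
```

View pics/w2.png

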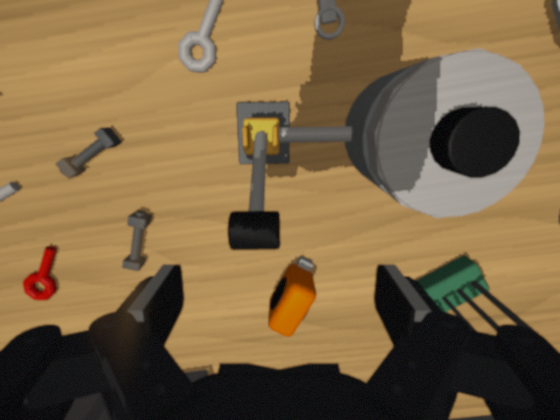

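Handle at (254,230), slightly left of the finger centre line (278), matching the fit. I'll descend and pinch it.

{"fn": "jog_arm", "kwargs": {
  "increments": [
    [[-0.009,-0.034,0,0,0,0,0],[-0.009,-0.034,0,0,0,0,0],[0,0,0.1,0,0,0,0],[0,0,0.1,0,0,0,0],[0,0,0.1,0,0,0,0],[0,0,0.1,0,0,0,0],[0,0,0,0,0,0,0],[0,0,0,0,0,0,255],[0,0,0,0,0,0,255],[0,0,0,0,0,0,255],[0,0,0,0,0,0,255],[0,0,0,0,0,0,255],[0,0,0,0,0,0,255],[0,0,0,0,0,0,255],[0,0,0,0,0,0,255],[0,0,0,0,0,0,255]]
  ],
  "force": 60
}}

```text
clock: 8.1
tcp_pos: [0.6123, -0.0561, 0.152]
orientation: [0.002, 0.072, 0.997, -0.0]
wrist_force: [0.9, -0.4, 6.4]
finger_gap: 0.0358
grip_force: 60.4
```

```bash
python3 -c "
import numpy as np
q=np.linspace(0,1.02,18);x=.48*np.sin(.5-q);z=.48*np.cos(.5-q)
print([[round(float(a),3),0,round(float(b),3)] for a,b in zip(-np.diff(x),-np.diff(z))])"
```

```text
[[0.026, 0, -0.013], [0.026, 0, -0.011], [0.027, 0, -0.01], [0.028, 0, -0.008], [0.028, 0, -0.007], [0.028, 0, -0.005], [0.029, 0, -0.003], [0.029, 0, -0.001], [0.029, 0, 0.0], [0.029, 0, 0.002], [0.029, 0, 0.004], [0.028, 0, 0.005], [0.028, 0, 0.007], [0.027, 0, 0.009], [0.027, 0, 0.01], [0.026, 0, 0.012], [0.025, 0, 0.014]]
```

{"fn": "jog_arm", "kwargs": {
  "increments": [
    [[0.026,0,-0.013,0,0,0,255],[0.026,0,-0.011,0,0,0,255],[0.027,0,-0.01,0,0,0,255],[0.028,0,-0.008,0,0,0,255],[0.028,0,-0.007,0,0,0,255],[0.028,0,-0.005,0,0,0,255],[0.029,0,-0.003,0,0,0,255],[0.029,0,-0.001,0,0,0,255],[0.029,0,0,0,0,0,255],[0.029,0,0.002,0,0,0,255],[0.029,0,0.004,0,0,0,255],[0.028,0,0.005,0,0,0,255],[0.028,0,0.007,0,0,0,255],[0.027,0,0.009,0,0,0,255],[0.027,0,0.01,0,0,0,255],[0.026,0,0.012,0,0,0,255],[0.025,0,0.014,0,0,0,255],[0,0,0,0,0,0,255],[0,0,0,0,0,0,255],[0,0,0,0,0,0,255]]
  ],
  "force": 80
}}

```text
clock: 10.1
tcp_pos: [0.5016, -0.0412, 0.1532]
orientation: [0.007, 0.073, 0.997, -0.002]
wrist_force: [8.3, -5.6, 10.1]
finger_gap: 0.0349
grip_force: 79.2
```

{"fn": "jog_arm", "kwargs": {
  "increments": [
    [[0.008,0,0.004,0,0,0,255],[0.008,0,0.004,0,0,0,255],[0.008,0,0.004,0,0,0,255],[0,0,0,0,0,0,255]]
  ]
}}

```text
clock: 10.5
tcp_pos: [0.4963, -0.0404, 0.1504]
orientation: [0.008, 0.073, 0.997, -0.002]
wrist_force: [9.2, -5.1, 9.3]
finger_gap: 0.035
grip_force: 78.8
```

{"fn": "jog_arm", "kwargs": {
  "increments": [
    [[0.008,0,0.005,0,0,0,255],[0.008,0,0.005,0,0,0,255],[0.008,0,0.005,0,0,0,255],[0,0,0,0,0,0,255]]
  ]
}}

```text
clock: 10.9
tcp_pos: [0.4902, -0.0396, 0.1466]
orientation: [0.008, 0.073, 0.997, -0.002]
wrist_force: [9.8, -5.6, 9.7]
finger_gap: 0.0346
grip_force: 79.0
```

```bash
python3 - <<'E'
from look import *
c,o=look('w3.png',['vent_grip','vent_pivot'])
print(env.get_state()['wrist_force'],o)
for n in ('side','top'):
    s=shot(n,n+'3.png'); r=spotter.landmark_of('vent_grip',n); print(n,[(x['uv'],x['conf']) for x in r])
    M=Rd(171.5); pv=np.array([.5515,-.0474,.069])+[.002,-.001,0]
    for q in (.8,.9,1.): print(q,proj(s,pv+R.from_euler('z',-8.5,degrees=True).as_matrix()@[.12*np.sin(.5-q),0,.12*np.cos(.5-q)]))
i=cv2.imread('pics/side3.png')[130:290,200:400]; cv2.imwrite('pics/s3c.png',cv2.resize(i,None,fx=4,fy=3.75)[:600])
E
```

```text
[ 8.7609 -6.2764  9.4269] {'vent_grip': [(array([281.1, 324.4]), 0.93)], 'vent_pivot': [(array([281. , 296.5]), 0.92), (array([ 69.1, 285.5]), 0.32)]}
side [([270.8, 210.7], 0.52)]
0.8 [np.float64(275.69194392772357), np.float64(205.7078484357741)]
0.9 [np.float64(271.9602789390028), np.float64(208.74771517375748)]
1.0 [np.float64(268.38545614292525), np.float64(212.07166122440466)]
top []
0.8 [np.float64(278.2550665410223), np.float64(216.8426249992815)]
0.9 [np.float64(277.63368409618226), np.float64(221.17328331613393)]
1.0 [np.float64(277.03626323683216), np.float64(225.34901227622242)]
```

View pics/s3c.png

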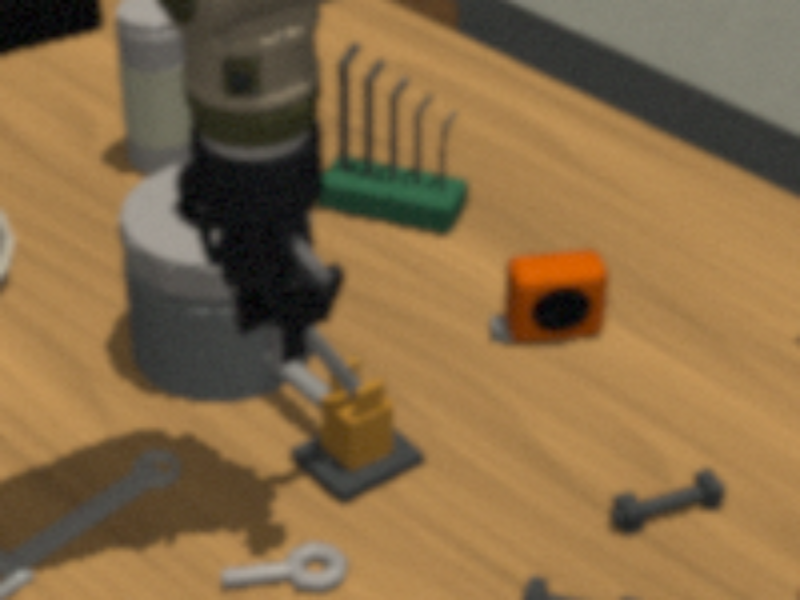

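The lever leans well towards the robot, with the block at (357,430) in the crop, and the side estimate is q≈0.95. I'll push a little more to feel the stop.

{"fn": "jog_arm", "kwargs": {
  "increments": [
    [[0.008,0,0.005,0,0,0,255],[0.008,0,0.005,0,0,0,255],[0.008,0,0.005,0,0,0,255],[0,0,0,0,0,0,255]]
  ]
}}

```text
clock: 11.65
tcp_pos: [0.4883, -0.0394, 0.1451]
orientation: [0.012, 0.073, 0.997, -0.002]
wrist_force: [14.3, -4.7, 14.7]
finger_gap: 0.0351
grip_force: 79.5
```

The stop is reached: the force rose to about 14 N with almost no travel. I'll hold there, then ease back.

{"fn": "jog_arm", "kwargs": {
  "increments": [
    [[0,0,0,0,0,0,255],[0,0,0,0,0,0,255],[0,0,0,0,0,0,255],[0,0,0,0,0,0,255],[0,0,0,0,0,0,255],[0,0,0,0,0,0,255],[0,0,0,0,0,0,255],[0,0,0,0,0,0,255],[0,0,0,0,0,0,255],[0,0,0,0,0,0,255],[0,0,0,0,0,0,255],[-0.008,0,-0.005,0,0,0,255],[-0.008,0,-0.005,0,0,0,255],[-0.008,0,-0.005,0,0,0,255],[-0.008,0,-0.005,0,0,0,255],[-0.008,0,-0.005,0,0,0,255],[-0.008,0,-0.005,0,0,0,255],[-0.008,0,-0.004,0,0,0,255],[-0.008,0,-0.004,0,0,0,255],[-0.008,0,-0.004,0,0,0,255]]
  ]
}}

```text
clock: 13.65
tcp_pos: [0.4966, -0.0405, 0.1504]
orientation: [0.002, 0.073, 0.997, -0.002]
wrist_force: [0.6, -5.4, 3.3]
finger_gap: 0.0347
grip_force: 79.2
```

{"fn": "jog_arm", "kwargs": {
  "increments": [
    [[-0.012,0,-0.007,0,0,0,255],[-0.013,0,-0.007,0,0,0,255],[-0.013,0,-0.006,0,0,0,255],[-0.013,0,-0.006,0,0,0,255],[-0.013,0,-0.005,0,0,0,255],[-0.014,0,-0.005,0,0,0,255],[-0.013,0,-0.005,0,0,0,255],[-0.014,0,-0.004,0,0,0,255],[-0.014,0,-0.004,0,0,0,255],[-0.014,0,-0.003,0,0,0,255],[-0.014,0,-0.003,0,0,0,255],[-0.014,0,-0.002,0,0,0,255],[-0.014,0,-0.002,0,0,0,255],[-0.015,0,-0.002,0,0,0,255],[-0.014,0,-0.001,0,0,0,255],[-0.015,0,-0.001,0,0,0,255],[-0.014,0,0,0,0,0,255],[-0.015,0,0,0,0,0,255],[-0.014,0,0,0,0,0,255],[-0.015,0,0.001,0,0,0,255]]
  ]
}}

```text
clock: 15.65
tcp_pos: [0.5637, -0.0495, 0.1657]
orientation: [0.0, 0.073, 0.997, -0.001]
wrist_force: [-0.8, -2.2, 9.4]
finger_gap: 0.0346
grip_force: 79.2
```

{"fn": "jog_arm", "kwargs": {
  "increments": [
    [[-0.014,0,0.001,0,0,0,255],[-0.015,0,0.002,0,0,0,255],[-0.014,0,0.002,0,0,0,255],[-0.014,0,0.003,0,0,0,255],[-0.014,0,0.003,0,0,0,255],[-0.014,0,0.004,0,0,0,255],[-0.014,0,0.004,0,0,0,255],[-0.014,0,0.004,0,0,0,255],[-0.014,0,0.005,0,0,0,255],[-0.013,0,0.005,0,0,0,255],[-0.013,0,0.005,0,0,0,255],[-0.013,0,0.006,0,0,0,255],[-0.013,0,0.006,0,0,0,255],[-0.013,0,0.007,0,0,0,255],[0,0,0,0,0,0,255],[0,0,0,0,0,0,255]]
  ]
}}

```text
clock: 17.25
tcp_pos: [0.6045, -0.055, 0.155]
orientation: [-0.004, 0.073, 0.997, -0.0]
wrist_force: [-28.0, 2.1, 37.1]
finger_gap: 0.0345
grip_force: 83.9
```

{"fn": "jog_arm", "kwargs": {
  "increments": [
    [[0.01,0,-0.008,0,0,0,255],[0.008,0,-0.008,0,0,0,255],[0,0,0,0,0,0,255]]
  ]
}}

```text
clock: 17.55
tcp_pos: [0.6033, -0.0548, 0.1557]
orientation: [-0.002, 0.073, 0.997, -0.0]
wrist_force: [-11.8, -0.3, 13.9]
finger_gap: 0.0347
grip_force: 80.7
```

```bash
python3 - <<'E'
from look import *
print(yaw())
plan(([.6012,-.0545,.2457],171.5,3),([.5755,.110,.2457],171.5,5),([.5755,.110,.2457],51.5,15))
E
```

```text
171.64981519165036
wp [0.6012, -0.0545, 0.2457] 171.5
1 x [0.003, 0.0, -0.12, 0.0, 0.0, 0.0]
1 x [0.004, 0.0, -0.12, 0.0, -0.001, 0.001]
1 x [0.003, 0.0, -0.12, 0.0, 0.0, 0.0]
wp [0.5755, 0.11, 0.2457] 171.5
2 x [0.04, 0.127, 0.0, 0.0, 0.0, 0.0]
1 x [0.039, 0.127, 0.0, 0.0, 0.0, 0.0]
2 x [0.04, 0.127, 0.0, 0.0, 0.0, 0.0]
wp [0.5755, 0.11, 0.2457] 51.5
1 x [0.0, 0.0, 0.0, 0.0, 0.0, 0.044]
1 x [0.0, 0.0, 0.0, 0.0, 0.0, 0.045]
1 x [0.0, 0.0, 0.0, 0.0, 0.0, 0.044]
1 x [0.0, 0.0, 0.0, 0.0, 0.0, 0.045]
1 x [0.0, 0.0, 0.0, 0.0, 0.0, 0.044]
1 x [0.0, 0.0, 0.0, 0.0, 0.0, 0.045]
2 x [0.0, 0.0, 0.0, 0.0, 0.0, 0.044]
1 x [0.0, 0.0, 0.0, 0.0, 0.0, 0.045]
1 x [0.0, 0.0, 0.0, 0.0, 0.0, 0.044]
1 x [0.0, 0.0, 0.0, 0.0, 0.0, 0.045]
1 x [0.0, 0.0, 0.0, 0.0, 0.0, 0.044]
1 x [0.0, 0.0, 0.0, 0.0, 0.0, 0.045]
2 x [0.0, 0.0, 0.0, 0.0, 0.0, 0.044]
```

{"fn": "jog_arm", "kwargs": {
  "increments": [
    [[0.004,0,0,0,0,0,0],[0,0,0,0,0,0,0],[0,0,0,0,0,0,0],[0,0,0,0,0,0,0],[0,0,0,0,0,0,0],[0,0,0,0,0,0,0],[0,0,-0.12,0,0,0,0],[0,0,-0.12,0,0,0,0],[0,0,-0.12,0,0,0,0],[0.04,0.127,0,0,0,0,0],[0.04,0.127,0,0,0,0,0],[0.04,0.127,0,0,0,0,0],[0.04,0.127,0,0,0,0,0],[0.04,0.127,0,0,0,0,0],[0,0,0,0,0,0,0],[0,0,0,0,0,0,0]]
  ]
}}

```text
clock: 19.15
tcp_pos: [0.5792, 0.11, 0.2443]
orientation: [0.0, 0.072, 0.997, -0.0]
wrist_force: [0.1, -1.2, 0.3]
finger_gap: 0.0855
grip_force: 0.0
```

```bash
python3 - <<'E'
from look import *
print(env.get_state()['tcp_pos'],yaw())
c,o=look('w4.png',['vent_grip','cap_grip'])
print(o)
for k,z in [('vent_grip',.175),('cap_grip',.147)]:
    for u,f in o[k][:1]: print(k,f,atz(c,u,z))
r=spotter.cut_out('cap_grip','wrist'); print([(x['uv'],x['conf'],x['region'].sum()) for x in r])
E
```

```text
[0.5792 0.11   0.2443] 171.77878142827842
{'vent_grip': [(array([ 62.6, 296.1]), 0.96)], 'cap_grip': [(array([278.9, 210.1]), 0.88)]}
vent_grip 0.96 [ 0.6117 -0.0554  0.175 ]
cap_grip 0.88 [0.5778 0.1096 0.147 ]
[([77.8, 285.1], 0.19, np.int64(4162))]
```

View pics/w4.png

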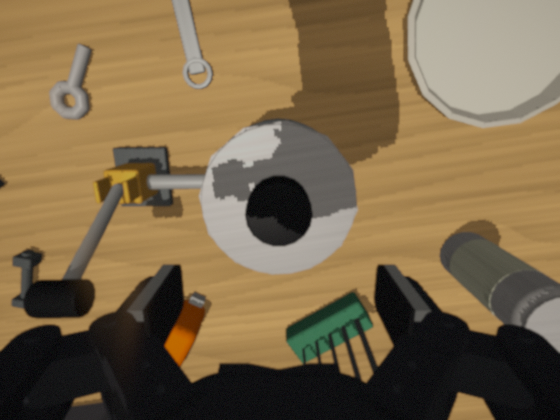

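The lever is back at rest, with its handle at (60,298), and the knob at (279,211) is centred between the fingers. I'll rotate, descend and grip the knob.

{"fn": "jog_arm", "kwargs": {
  "increments": [
    [[0.008,0,0,0,0,0.0,0],[0,0,0,0,0,0.044,0],[0,0,0,0,0,0.044,0],[0,0,0,0,0,0.044,0],[0,0,0,0,0,0.044,0],[0,0,0,0,0,0.044,0],[0,0,0,0,0,0.044,0],[0,0,0,0,0,0.044,0],[0,0,0,0,0,0.044,0],[0,0,0,0,0,0.044,0],[0,0,0,0,0,0.044,0],[0,0,0,0,0,0.044,0],[0,0,0.07,0,0,0.044,0],[0,0,0.07,0,0,0.044,0],[0,0,0.07,0,0,0.044,0],[0,0,0.07,0,0,0.044,0],[0,0,0.07,0,0,0,0],[0,0,0.06,0,0,0,0],[0,0,0.035,0,0,0,0],[0,0,0,0,0,0,0]]
  ]
}}

```text
clock: 21.35
tcp_pos: [0.5764, 0.109, 0.1318]
orientation: [-0.001, 0.896, 0.445, -0.001]
wrist_force: [-0.3, -0.4, -0.7]
finger_gap: 0.0853
grip_force: 0.0
```

{"fn": "jog_arm", "kwargs": {
  "increments": [
    [[0,0,0,0,0,0,255],[0,0,0,0,0,0,255],[0,0,0,0,0,0,255],[0,0,0,0,0,0,255],[0,0,0,0,0,0,255],[0,0,0,0,0,0,255],[0,0,0,0,0,0,255],[0,0,0,0,0,0,255]]
  ],
  "force": 100
}}

```text
clock: 22.15
tcp_pos: [0.5783, 0.1096, 0.1346]
orientation: [0.001, 0.895, 0.445, 0.001]
wrist_force: [-0.2, 0.2, 6.5]
finger_gap: 0.0475
grip_force: 102.1
```

```bash
python3 - <<'E'
from look import *
s=env.get_state(); print(s['joint_pos'],yaw(),s['wrist_force'],s['ft_torque'])
E
```

```text
[ 0.051   0.3809 -0.0977  1.0893 -0.      2.2698] 52.87096873939357 [-0.1971  0.2489  6.5036] [-0.0671  0.1042 -0.041 ]
```

{"fn": "jog_arm", "kwargs": {
  "increments": [
    [[0,0,-0.002,0,0,-0.02,255],[0,0,-0.002,0,0,-0.038,255],[0,0,-0.002,0,0,-0.038,255],[0,0,-0.002,0,0,-0.038,255],[0,0,-0.002,0,0,-0.038,255],[0,0,-0.002,0,0,-0.038,255],[0,0,-0.001,0,0,-0.038,255],[0,0,-0.002,0,0,-0.038,255],[0,0,-0.002,0,0,-0.038,255],[0,0,-0.002,0,0,-0.038,255],[0,0,0,0,0,0,255]]
  ]
}}

```text
clock: 23.25
tcp_pos: [0.5781, 0.1097, 0.139]
orientation: [0.001, 0.514, 0.858, 0.001]
wrist_force: [-0.2, 0.1, 5.6]
finger_gap: 0.0474
grip_force: 102.3
```

```bash
python3 - <<'E'
from look import *
s=env.get_state(); print(s['joint_pos'],yaw(),s['wrist_force'],s['ft_torque'],s['tau'])
t=shot('top','t5.png')
E
```

```text
[ 0.0511  0.3782 -0.0905  1.0998  0.0001  1.1318] 118.08281924489512 [-0.2001  0.1363  5.5703] [-0.0513  0.1064  0.2984] [ -0.2071 -47.044   26.4592  -0.137    0.0108  -0.5534]
```

{"fn": "jog_arm", "kwargs": {
  "increments": [
    [[0,0,-0.002,0,0,-0.038,255],[0,0,-0.002,0,0,-0.038,255],[0,0,-0.002,0,0,-0.038,255],[0,0,-0.001,0,0,-0.038,255],[0,0,-0.002,0,0,-0.038,255],[0,0,-0.002,0,0,-0.038,255],[0,0,-0.002,0,0,-0.038,255],[0,0,-0.002,0,0,-0.038,255],[0,0,-0.001,0,0,-0.038,255],[0,0,-0.002,0,0,-0.038,255],[0,0,-0.002,0,0,-0.038,255],[0,0,-0.002,0,0,-0.038,255],[0,0,-0.002,0,0,-0.038,255],[0,0,-0.001,0,0,-0.038,255],[0,0,-0.002,0,0,-0.038,255],[0,0,-0.002,0,0,-0.038,255],[0,0,-0.002,0,0,-0.038,255],[0,0,-0.002,0,0,-0.038,255],[0,0,-0.002,0,0,-0.038,255],[0,0,0,0,0,0,255]]
  ]
}}

```text
clock: 25.3
tcp_pos: [0.5779, 0.1099, 0.1476]
orientation: [0.001, -0.559, 0.829, -0.0]
wrist_force: [-1.5, -0.1, 6.7]
finger_gap: 0.048
grip_force: 102.4
```

{"fn": "jog_arm", "kwargs": {
  "increments": [
    [[0,0,-0.016,0,0,0,255],[0,0,-0.016,0,0,0,255],[0,0,0,0,0,0,255]]
  ]
}}

```text
clock: 25.6
tcp_pos: [0.5772, 0.1095, 0.1545]
orientation: [-0.0, -0.559, 0.829, 0.0]
wrist_force: [0.2, -1.3, -3.7]
finger_gap: 0.0475
grip_force: 103.1
```

```bash
python3 - <<'E'
from look import *
s=env.get_state(); print(s['joint_pos'],yaw(),s['wrist_force'],s['ft_torque'])
t=shot('top','t5.png')
for n,z in (('top',.012),):
    r=spotter.cut_out('dish',n)
    for x in r[:2]:
        m=x['region'].astype(np.uint8); cs,_=cv2.findContours(m,0,2); k=max(cs,key=cv2.contourArea); e=cv2.fitEllipse(k); print(x['uv'],x['conf'],e,atz(t,e[0],.02))
E
```

```text
[ 0.0509  0.3694 -0.064   1.1379  0.     -1.1346] -112.07544011254969 [ 0.1907 -1.2747 -3.7279] [-0.0247  0.0317 -0.0148]
[140.7, 243.9] 0.81 ((140.6045379638672, 242.05709838867188), (54.97071838378906, 68.99330139160156), 8.115742683410645) [0.4609 0.369  0.02  ]
```

{"fn": "jog_arm", "kwargs": {
  "increments": [
    [[0,0,-0.06,0,0,0,255],[0,0,-0.06,0,0,0,255],[0,0,-0.06,0,0,0,255],[0,0,-0.06,0,0,0,255],[0,0,-0.06,0,0,0,255],[0,0,0,0,0,0,255]]
  ]
}}

```text
clock: 26.3
tcp_pos: [0.5784, 0.1096, 0.2314]
orientation: [0.001, -0.559, 0.829, -0.001]
wrist_force: [0.6, -0.8, -2.7]
finger_gap: 0.0475
grip_force: 103.5
```

```bash
python3 - <<'E'
from look import *
s=env.get_state(); print(s['tcp_pos'],s['wrist_force'],s['finger_gap'])
t=shot('top','t6.png')
im=cv2.imread('pics/top0.png')[205:285,105:185]; hsv=cv2.cvtColor(im,cv2.COLOR_BGR2HSV)
m=((hsv[:,:,1]<70)&(hsv[:,:,2]>110)).astype(np.uint8); cs,_=cv2.findContours(m,0,2); k=max(cs,key=cv2.contourArea); e=cv2.fitEllipse(cv2.convexHull(k)); u=(e[0][0]+105,e[0][1]+205); print('top0',u,e[1],atz(t,u,.02))
s=shot('side','s6.png')
for x in spotter.cut_out('dish','side')[:2]:
    k=max(cv2.findContours(x['region'].astype(np.uint8),0,2)[0],key=cv2.contourArea); e=cv2.fitEllipse(cv2.convexHull(k)); print('side',x['conf'],e,atz(s,e[0],.02)); print(tri((t,u),(s,e[0])))
w=shot('wrist','w6.png'); print([ (x['uv'],x['conf'],atz(w,x['uv'],0)) for x in spotter.landmark_of('dish','wrist')])
E
```

```text
[0.5784 0.1096 0.2314] [ 0.5786 -0.7922 -2.7057] 0.04749953100035448
top0 (144.3704605102539, 243.6685905456543) (64.0000228881836, 65.82257843017578) [0.4561 0.3573 0.02  ]
side 0.91 ((169.33135986328125, 199.01132202148438), (43.21455001831055, 66.34199523925781), 80.09264373779297) [0.4516 0.3512 0.02  ]
(array([0.4563, 0.3593, 0.0128]), [0.00019979307373248697, 0.0001997930737325068])
side 0.39 ((277.12078857421875, 216.3311309814453), (82.30288696289062, 102.2449951171875), 117.83717346191406) [0.624 0.066 0.02 ]
(array([0.5557, 0.2268, 0.0078]), [0.1638378984443075, 0.16383789844430752])
[([437.0, 319.7], 0.65, array([0.4533, 0.3634, 0.    ]))]
```

View pics/s6.png

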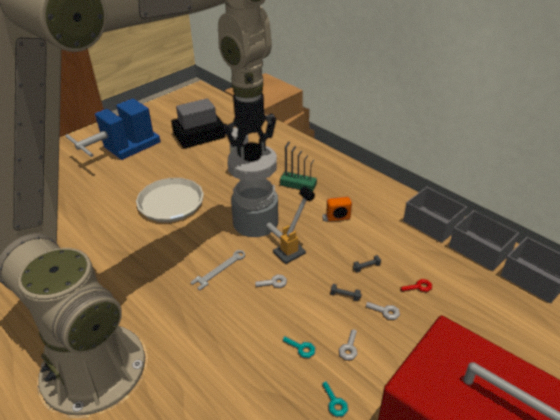

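The cap hangs clear above the open neck, at about (251,165). The dish is at (170,200). One nickel eyebolt has been knocked aside and is now at (385,311). I'll measure it again later.

```bash
python3 - <<'E'
from look import *
plan(([.455,.358,.22],-112,9),([.455,.358,.05],-112,6))
E
```

```text
wp [0.455, 0.358, 0.22] -112
1 x [-0.082, 0.092, 0.004, 0.0, 0.0, 0.0]
1 x [-0.082, 0.091, 0.004, 0.0, 0.0, 0.0]
1 x [-0.082, 0.092, 0.003, 0.0, 0.0, 0.0]
1 x [-0.082, 0.091, 0.004, 0.0, 0.0, 0.0]
1 x [-0.083, 0.092, 0.004, 0.0, 0.0, 0.0]
1 x [-0.082, 0.091, 0.004, 0.0, 0.0, 0.0]
1 x [-0.082, 0.092, 0.003, 0.0, 0.0, 0.0]
1 x [-0.082, 0.091, 0.004, 0.001, 0.0, 0.0]
1 x [-0.082, 0.092, 0.004, 0.0, 0.0, 0.0]
wp [0.455, 0.358, 0.05] -112
1 x [0.0, 0.0, 0.113, 0.0, 0.0, 0.0]
1 x [0.0, 0.0, 0.114, 0.0, 0.0, 0.0]
3 x [0.0, 0.0, 0.113, 0.0, 0.0, 0.0]
1 x [-0.001, 0.0, 0.114, 0.0, 0.0, 0.0]
```

{"fn": "jog_arm", "kwargs": {
  "increments": [
    [[-0.082,0.091,0.004,0,0,0,255],[-0.082,0.092,0.004,0,0,0,255],[-0.082,0.091,0.004,0,0,0,255],[-0.082,0.092,0.004,0,0,0,255],[-0.082,0.091,0.004,0,0,0,255],[-0.082,0.092,0.004,0,0,0,255],[-0.082,0.091,0.004,0,0,0,255],[-0.082,0.092,0.004,0,0,0,255],[-0.082,0.092,0.004,0,0,0,255],[0,0,0.12,0,0,0,255],[0,0,0.12,0,0,0,255],[0,0,0.12,0,0,0,255],[0,0,0.12,0,0,0,255],[0,0,0.1,0,0,0,255],[0,0,0.07,0,0,0,255],[0,0,0.03,0,0,0,255],[0,0,0,0,0,0,255]]
  ]
}}

```text
clock: 28.25
tcp_pos: [0.4543, 0.3571, 0.049]
orientation: [-0.002, -0.559, 0.829, 0.0]
wrist_force: [-0.6, -0.5, -2.3]
finger_gap: 0.0472
grip_force: 103.7
```

{"fn": "jog_arm", "kwargs": {
  "increments": [
    [[0,0,0.012,0,0,0,255],[0,0,0.008,0,0,0,255],[0,0,0.006,0,0,0,255],[0,0,0.004,0,0,0,255],[0,0,0.004,0,0,0,255],[0,0,0,0,0,0,255]]
  ]
}}

```text
clock: 28.85
tcp_pos: [0.4554, 0.3578, 0.0421]
orientation: [0.0, -0.559, 0.829, 0.0]
wrist_force: [0.2, -0.2, -3.4]
finger_gap: 0.0478
grip_force: 103.7
```

{"fn": "jog_arm", "kwargs": {
  "increments": [
    [[0,0,0.004,0,0,0,255],[0,0,0.004,0,0,0,255],[0,0,0,0,0,0,255]]
  ]
}}

```text
clock: 29.15
tcp_pos: [0.4554, 0.3578, 0.0399]
orientation: [-0.0, -0.559, 0.829, 0.0]
wrist_force: [-0.2, -0.9, -3.5]
finger_gap: 0.0476
grip_force: 103.7
```

{"fn": "jog_arm", "kwargs": {
  "increments": [
    [[0,0,0.004,0,0,0,255],[0,0,0.004,0,0,0,255],[0,0,0,0,0,0,255]]
  ]
}}

```text
clock: 29.45
tcp_pos: [0.4555, 0.3578, 0.0397]
orientation: [0.0, -0.559, 0.829, 0.0]
wrist_force: [-2.7, -2.6, 9.4]
finger_gap: 0.0477
grip_force: 104.7
```

{"fn": "jog_arm", "kwargs": {
  "increments": [
    [[0,0,-0.003,0,0,0,0],[0,0,0,0,0,0,0],[0,0,0,0,0,0,0],[0,0,0,0,0,0,0],[0,0,0,0,0,0,0],[0,0,0,0,0,0,0],[0,0,-0.02,0,0,0,0],[0,0,-0.05,0,0,0,0],[0,0,-0.15,0,0,0,0],[0,0,-0.18,0,0,0,0],[0,0,-0.18,0,0,0,0],[0,0,-0.18,0,0,0,0],[0,0,-0.18,0,0,0,0],[0,0,-0.1,0,0,0,0],[0,0,0,0,0,0,0]]
  ]
}}

```text
clock: 30.95
tcp_pos: [0.457, 0.3588, 0.305]
orientation: [0.005, -0.559, 0.829, -0.0]
wrist_force: [-0.3, 0.1, -0.0]
finger_gap: 0.0855
grip_force: 0.0
```

```bash
python3 - <<'E'
from look import *
s=env.get_state(); print(s['tcp_pos'],s['joint_pos'])
shot('wrist','w7.png')
plan(([.43,-.2,.30],171,18))
E
```

```text
[0.457  0.3588 0.305 ] [ 0.5274  0.3102  0.2207  1.4714  0.0001 -0.6594]
wp [0.43, -0.2, 0.3] 171
1 x [0.117, -0.041, 0.0, 0.0, 0.0, 0.024]
1 x [0.114, -0.05, 0.0, 0.0, 0.0, 0.024]
1 x [0.11, -0.058, 0.0, 0.0, 0.0, 0.023]
1 x [0.105, -0.066, 0.0, 0.0, 0.0, 0.024]
1 x [0.1, -0.074, 0.0, 0.0, 0.001, 0.024]
1 x [0.094, -0.081, 0.001, 0.0, 0.0, 0.024]
1 x [0.088, -0.088, 0.0, 0.0, 0.0, 0.023]
1 x [0.081, -0.094, 0.001, 0.0, 0.0, 0.024]
1 x [0.074, -0.1, 0.0, 0.0, 0.0, 0.024]
1 x [0.066, -0.105, 0.0, 0.0, 0.0, 0.024]
1 x [0.058, -0.11, 0.001, 0.0, 0.0, 0.023]
1 x [0.05, -0.113, 0.0, 0.0, 0.0, 0.024]
1 x [0.042, -0.118, 0.0, 0.0, 0.0, 0.024]
1 x [0.032, -0.119, 0.001, 0.0, 0.001, 0.024]
1 x [0.023, -0.122, 0.0, 0.0, 0.0, 0.023]
1 x [0.014, -0.124, 0.001, 0.0, 0.0, 0.024]
1 x [0.005, -0.124, 0.0, 0.0, 0.0, 0.024]
1 x [-0.004, -0.124, 0.001, 0.0, 0.0, 0.024]
```

{"fn": "jog_arm", "kwargs": {
  "increments": [
    [[0.117,-0.041,0,0,0,0.024,0],[0.114,-0.05,0,0,0,0.024,0],[0.11,-0.058,0,0,0,0.023,0],[0.105,-0.066,0,0,0,0.024,0],[0.1,-0.074,0,0,0,0.024,0],[0.094,-0.081,0,0,0,0.024,0],[0.088,-0.088,0,0,0,0.023,0],[0.081,-0.094,0,0,0,0.024,0],[0.074,-0.1,0,0,0,0.024,0],[0.066,-0.105,0,0,0,0.024,0],[0.058,-0.11,0,0,0,0.023,0],[0.05,-0.113,0,0,0,0.024,0],[0.042,-0.118,0,0,0,0.024,0],[0.032,-0.119,0,0,0,0.024,0],[0.023,-0.122,0,0,0,0.023,0],[0.014,-0.124,0,0,0,0.024,0],[0.005,-0.124,0,0,0,0.024,0],[-0.004,-0.124,0,0,0,0.024,0],[0,0,0,0,0,0,0],[0,0,0,0,0,0,0]]
  ]
}}

```text
clock: 33.0
tcp_pos: [0.4282, -0.2004, 0.2976]
orientation: [-0.001, 0.079, 0.997, 0.001]
wrist_force: [-0.3, 0.4, -0.1]
finger_gap: 0.0854
grip_force: 0.0
```

```bash
cat >> look.py <<'E'
def bolts(c,verbose=True):
    """nickel eyebolts in the newest picture of c: shank point, direction towards ring, saturation"""
    out=[]; hsv=cv2.cvtColor(np.array(c['pixels']),cv2.COLOR_RGB2HSV)
    for r in spotter.cut_out('eyebolt1_shank',c['n']):
        m=r['region']; ys,xs=np.nonzero(m)
        if len(xs)<60 or r['conf']<.3: continue
        X=np.array([atz(c,(x,y),.0065)[:2] for x,y in zip(xs,ys)]); mu=X.mean(0)
        w,v=np.linalg.eigh(np.cov((X-mu).T)); d=v[:,1]; t=(X-mu)@d; lo,hi=np.percentile(t,[1,99]); n=(X-mu)@v[:,0]
        # the ring end is the wider one
        if np.std(n[t>(lo+hi)/2+.01])<np.std(n[t<(lo+hi)/2-.01]): d=-d; lo,hi=-hi,-lo
        out.append(dict(shank=mu+d*(hi-.061),d=float(np.degrees(np.arctan2(d[1],d[0]))),len=hi-lo,sat=float(np.median(hsv[ys,xs,1])),hue=float(np.median(hsv[ys,xs,0])),conf=r['conf'],uv=r['uv'],box=(xs.min(),ys.min(),xs.max(),ys.max())))
    if verbose:
        for o in out: print(np.round(o['shank'],4),'dir %.0f len %.3f sat %.0f hue %.0f conf %.2f'%(o['d'],o['len'],o['sat'],o['hue'],o['conf']),np.round(o['uv']),o['box'])
    return out
E
sed -i "s/    s=env.get_state(); c=cams.read_camera(name)/&; c['n']=name/" h.py
python3 - <<'E'
from look import *
print(env.get_state()['tcp_pos'],yaw())
for n in ('wrist','top','side'):
    c=shot(n,n+'8.png'); print(n); bolts(c)
    for r in spotter.landmark_of('eyebolt1_shank',n): print('  lm',np.round(r['uv']),round(r['conf'],2),atz(c,r['uv'],.0065))
E
```

```text
[ 0.4282 -0.2004  0.2976] 170.90048107272978
wrist
[ 0.3498 -0.2594] dir -75 len 0.078 sat 213 hue 88 conf 0.90 [203. 125.] (np.int64(179), np.int64(108), np.int64(238), np.int64(147))
[ 0.3208 -0.4021] dir -110 len 0.081 sat 210 hue 87 conf 0.78 [ 83. 108.] (np.int64(58), np.int64(88), np.int64(127), np.int64(122))
[ 0.4619 -0.348 ] dir -152 len 0.076 sat 22 hue 16 conf 0.70 [161. 190.] (np.int64(142), np.int64(171), np.int64(188), np.int64(221))
  lm [177. 209.] 0.94 [ 0.4596 -0.3485  0.0065]
  lm [109. 112.] 0.65 [ 0.3199 -0.4018  0.0065]
top
[ 0.3253 -0.396 ] dir -111 len 0.059 sat 168 hue 86 conf 0.60 [408. 290.] (np.int64(395), np.int64(285), np.int64(414), np.int64(297))
  lm [399. 287.] 0.67 [ 0.3211 -0.4096  0.0065]
  lm [279. 146.] 0.65 [ 0.7575 -0.0478  0.0065]
side
[ 0.3513 -0.2581] dir -77 len 0.076 sat 204 hue 87 conf 0.82 [303. 348.] (np.int64(283), np.int64(337), np.int64(314), np.int64(358))
[ 0.4615 -0.3497] dir -154 len 0.081 sat 26 hue 17 conf 0.62 [348. 351.] (np.int64(339), np.int64(330), np.int64(356), np.int64(359))
[ 0.3249 -0.4001] dir -110 len 0.079 sat 205 hue 87 conf 0.59 [335. 405.] (np.int64(323), np.int64(381), np.int64(348), np.int64(415))
  lm [332. 391.] 0.61 [ 0.3265 -0.4085  0.0065]
  lm [263. 280.] 0.6 [ 0.4362 -0.0787  0.0065]
  lm [351. 340.] 0.57 [ 0.4532 -0.3533  0.0065]
  lm [290. 341.] 0.57 [ 0.3539 -0.2584  0.0065]
```

View pics/wrist8.png

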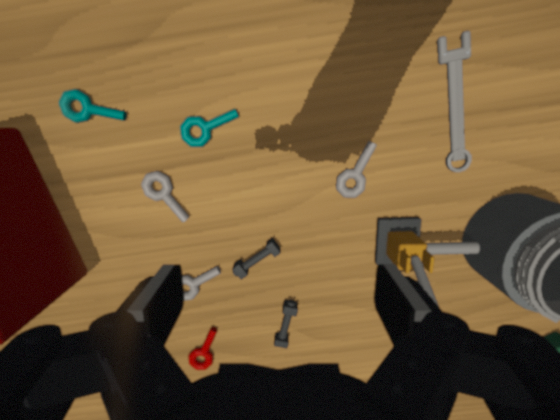

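The wrist picture shows three nickel eyebolts: A with ring at (157,186) and end at (186,217), B with ring at (350,183) and end at (372,146), and C with ring at (190,288) and end at (218,269). The canister is open. The turquoise ones at (75,105) and (200,130) and the red one at (202,357) stay where they are.

```bash
python3 - <<'E'
from look import *
im=cv2.imread('pics/wrist8.png'); hsv=cv2.cvtColor(im,cv2.COLOR_BGR2HSV)
c=shot('wrist')
def px(ring,end):
    a=atz(c,ring,.0065)[:2];b=atz(c,end,.0065)[:2]; d=a-b; L=np.linalg.norm(d); d/=L
    return np.round(a-d*.0395,4),np.degrees(np.arctan2(d[1],d[0])),L
print('A',px((157,186.5),(187,219))); print('B',px((350.5,183),(374,144.5))); print('C',px((190,288),(220,268)))
plan(([.461,-.3485,.10],208,8),([.461,-.3485,.004],208,4))
E
```

```text
A (array([ 0.4605, -0.3493]), np.float64(-150.63430574126278), np.float64(0.05972495101569232))
B (array([ 0.4312, -0.0829]), np.float64(-37.141443154728705), np.float64(0.05855217788244823))
C (array([ 0.5679, -0.3252]), np.float64(-63.769642834673945), np.float64(0.05721682378406276))
wp [0.461, -0.3485, 0.1] 208
1 x [-0.027, -0.071, 0.099, 0.0, 0.0, -0.026]
1 x [-0.022, -0.073, 0.1, 0.0, 0.0, -0.025]
1 x [-0.015, -0.074, 0.099, 0.0, 0.0, -0.026]
1 x [-0.01, -0.075, 0.1, 0.0, 0.0, -0.026]
1 x [-0.003, -0.076, 0.099, 0.0, 0.0, -0.025]
1 x [0.002, -0.076, 0.1, 0.0, 0.0, -0.026]
1 x [0.009, -0.075, 0.099, 0.0, 0.0, -0.026]
1 x [0.015, -0.075, 0.1, 0.0, 0.0, -0.026]
wp [0.461, -0.3485, 0.004] 208
4 x [0.0, 0.0, 0.096, 0.0, 0.0, 0.0]
```

{"fn": "jog_arm", "kwargs": {
  "increments": [
    [[-0.027,-0.072,0.1,0,0,-0.026,60],[-0.022,-0.073,0.1,0,0,-0.026,60],[-0.016,-0.074,0.1,0,0,-0.026,60],[-0.01,-0.076,0.1,0,0,-0.026,60],[-0.003,-0.076,0.1,0,0,-0.026,60],[0.003,-0.076,0.1,0,0,-0.026,60],[0.009,-0.076,0.1,0,0,-0.026,60],[0.015,-0.074,0.09,0,0,-0.026,60],[0,0,0.09,0,0,0,60],[0,0,0.09,0,0,0,60],[0,0,0.09,0,0,0,60],[0,0,0.07,0,0,0,60],[0,0,0.03,0,0,0,60],[0,0,0,0,0,0,60],[0,0,0,0,0,0,60]]
  ]
}}

```text
clock: 35.0
tcp_pos: [0.4616, -0.3498, 0.0094]
orientation: [0.0, -0.245, 0.969, -0.0]
wrist_force: [0.7, 0.0, -0.8]
finger_gap: 0.0653
grip_force: 0.0
```

```bash
python3 - <<'E'
from look import *
s=env.get_state();print(s['tcp_pos'],yaw(),s['wrist_force'],s['joint_pos'])
c=shot('wrist','w9.png'); print([(np.round(r['uv']),r['conf'],atz(c,r['uv'],.0065)) for r in spotter.landmark_of('eyebolt1_shank','wrist')]); bolts(c)
E
```

```text
[ 0.4616 -0.3498  0.0094] -151.5999676022729 [ 0.7395  0.0013 -0.7751] [-0.787   0.4793 -0.2847  0.806   0.0001 -1.2827]
[(array([281., 265.]), 0.82, array([ 0.4598, -0.3498,  0.0065]))]
[ 0.351 -0.26 ] dir -77 len 0.051 sat 255 hue 88 conf 0.97 [506. 137.] (np.int64(441), np.int64(83), np.int64(559), np.int64(179))
[ 0.4606 -0.3485] dir -152 len 0.080 sat 20 hue 16 conf 0.81 [283. 202.] (np.int64(238), np.int64(138), np.int64(330), np.int64(305))
```

View pics/w9.png

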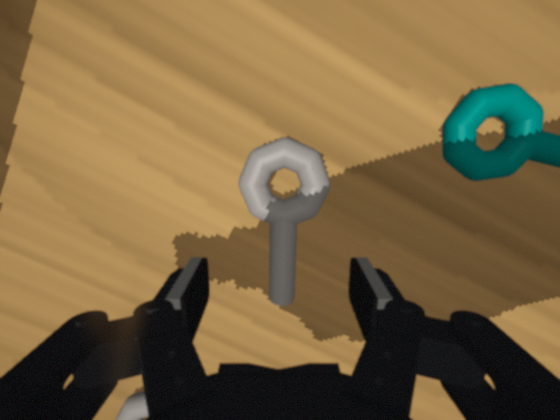

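Bolt A's shank (283,255) sits midway between the fingers, with the turquoise one clear at (495,130). I'll grip and lift.

{"fn": "jog_arm", "kwargs": {
  "increments": [
    [[0,0,0.022,0,0,0,60],[0,0,0,0,0,0,255],[0,0,0,0,0,0,255],[0,0,0,0,0,0,255],[0,0,0,0,0,0,255],[0,0,0,0,0,0,255],[0,0,0,0,0,0,255],[0,0,0,0,0,0,255],[0,0,0,0,0,0,255],[0,0,-0.05,0,0,0,255],[0,0,-0.12,0,0,0,255],[0,0,-0.14,0,0,0,255],[0,0,-0.14,0,0,0,255],[0,0,-0.14,0,0,0,255],[0,0,-0.14,0,0,0,255],[0,0,-0.14,0,0,0,255],[0,0,-0.09,0,0,0,255],[0,0,0,0,0,0,255]]
  ],
  "force": 100
}}

```text
clock: 36.95
tcp_pos: [0.4626, -0.3508, 0.2475]
orientation: [0.002, -0.245, 0.969, -0.003]
wrist_force: [0.5, -1.0, -2.1]
finger_gap: 0.0087
grip_force: 98.1
```

```bash
python3 - <<'E'
from look import *
s=env.get_state();print(s['tcp_pos'],yaw(),s['wrist_force'],s['finger_gap'])
C=np.array([.577,.110])
for a in (208,):
    d=np.array([np.cos(np.radians(a)),np.sin(np.radians(a))]); t=C-.0205*d; print(t)
    plan(([t[0],t[1],.245],a,14),([t[0],t[1],.085],a,6))
E
```

```text
[ 0.4626 -0.3508  0.2475] -151.6053424525523 [ 0.5018 -1.0073 -2.0746] 0.008656643502956104
[0.5951 0.1196]
wp [np.float64(0.595100425653608), np.float64(0.11962416703711076), 0.245] 208
2 x [-0.097, 0.1, 0.0, 0.0, 0.0, 0.0]
1 x [-0.098, 0.101, 0.001, 0.0, 0.0, 0.0]
1 x [-0.097, 0.1, 0.0, -0.001, 0.0, 0.001]
1 x [-0.097, 0.101, 0.0, 0.0, 0.0, 0.0]
1 x [-0.097, 0.1, 0.001, 0.0, 0.0, 0.0]
1 x [-0.097, 0.101, 0.001, 0.0, 0.0, 0.0]
1 x [-0.097, 0.1, 0.0, 0.0, 0.0, 0.0]
1 x [-0.096, 0.101, 0.001, 0.0, 0.0, 0.0]
1 x [-0.097, 0.1, 0.0, -0.001, 0.001, 0.001]
1 x [-0.097, 0.101, 0.001, 0.0, 0.0, 0.0]
1 x [-0.097, 0.101, 0.0, 0.0, 0.0, 0.0]
1 x [-0.096, 0.101, 0.001, 0.0, 0.0, 0.0]
1 x [-0.097, 0.101, 0.0, 0.0, 0.0, 0.0]
wp [np.float64(0.595100425653608), np.float64(0.11962416703711076), 0.085] 208
1 x [0.0, 0.0, 0.107, 0.0, 0.0, 0.0]
1 x [0.0, 0.0, 0.106, 0.0, 0.0, 0.0]
3 x [0.0, 0.0, 0.107, 0.0, 0.0, 0.0]
1 x [0.0, 0.0, 0.106, 0.0, 0.0, 0.0]
```

{"fn": "jog_arm", "kwargs": {
  "increments": [
    [[-0.097,0.1,0,0,0,0,255],[-0.097,0.101,0,0,0,0,255],[-0.097,0.1,0,0,0,0,255],[-0.097,0.101,0,0,0,0,255],[-0.097,0.1,0,0,0,0,255],[-0.097,0.101,0,0,0,0,255],[-0.097,0.1,0,0,0,0,255],[-0.097,0.101,0,0,0,0,255],[-0.097,0.1,0,0,0,0,255],[-0.097,0.101,0,0,0,0,255],[-0.097,0.1,0,0,0,0,255],[-0.097,0.101,0,0,0,0,255],[-0.097,0.1,0,0,0,0,255],[-0.097,0.101,0,0,0,0,255],[0,0,0.08,0,0,0,255],[0,0,0.08,0,0,0,255],[0,0,0,0,0,0,255],[0,0,0,0,0,0,255]]
  ]
}}

```text
clock: 38.75
tcp_pos: [0.5917, 0.1213, 0.2021]
orientation: [-0.001, -0.245, 0.969, 0.0]
wrist_force: [0.1, -0.9, -1.2]
finger_gap: 0.0088
grip_force: 98.2
```

```bash
python3 - <<'E'
from look import *
s=env.get_state();print(s['tcp_pos'],yaw(),s['wrist_force'],s['finger_gap'])
c=shot('wrist','w10.png')
print([(r['uv'],r['conf'],atz(c,r['uv'],.125)) for r in spotter.landmark_of('mouth','wrist')], 'expected mouth px',proj(c,[.577,.11,.125]))
E
```

```text
[0.5917 0.1213 0.2021] -151.61022506399925 [ 0.0852 -0.8773 -1.2031] 0.008772837238939641
[([104.8, 60.9], 0.72, array([ 0.5511, -0.0224,  0.125 ])), ([276.3, 194.3], 0.65, array([0.5754, 0.1107, 0.125 ]))] expected mouth px [np.float64(274.3687170618614), np.float64(195.815326779768)]
```

View pics/w10.png

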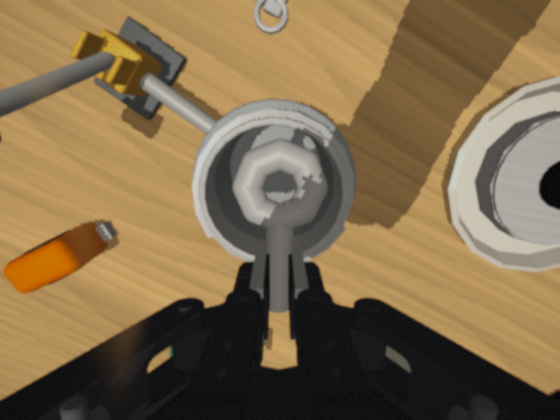

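Bolt A hangs straight above the mouth, centred near (276,194), and the cap lies in the dish at the right. I'll lower it and release with a small opening.

{"fn": "jog_arm", "kwargs": {
  "increments": [
    [[-0.005,-0.01,0,0,0,0,255],[0,0,0.1,0,0,0,255],[0,0,0.1,0,0,0,255],[0,0,0.1,0,0,0,255],[0,0,0.1,0,0,0,255],[0,0,0.04,0,0,0,255],[0,0,0,0,0,0,255],[0,0,0,0,0,0,255]]
  ]
}}

```text
clock: 39.65
tcp_pos: [0.5958, 0.1197, 0.0946]
orientation: [0.001, -0.245, 0.969, -0.0]
wrist_force: [0.1, 0.5, -1.5]
finger_gap: 0.0081
grip_force: 98.2
```

{"fn": "jog_arm", "kwargs": {
  "increments": [
    [[0,0,0,0,0,0,185],[0,0,0,0,0,0,185],[0,0,0,0,0,0,185],[0,0,0,0,0,0,185],[0,0,-0.06,0,0,0,185],[0,0,-0.12,0,0,0,185],[0,0,-0.12,0,0,0,185],[0,0,-0.12,0,0,0,185],[0,0,-0.12,0,0,0,185],[0,0,-0.12,0,0,0,60],[0,0,0,0,0,0,60]]
  ]
}}

```text
clock: 40.75
tcp_pos: [0.597, 0.12, 0.2635]
orientation: [0.004, -0.245, 0.969, -0.001]
wrist_force: [0.3, 0.3, 0.6]
finger_gap: 0.052
grip_force: 0.0
```

```bash
python3 - <<'E'
from look import *
s=env.get_state();print(s['tcp_pos'],yaw(),s['wrist_force'],s['finger_gap'])
c=shot('wrist','w11.png')
i=cv2.imread('pics/w11.png'); cv2.imwrite('pics/w11c.png',i[60:360,120:480])
B=np.array([.4312,-.0829]); plan(([B[0],B[1],.23],-37.5+180,14),([B[0],B[1],.01],-37.5+180,6))
E
```

```text
[0.597  0.12   0.2635] -151.60382374291993 [0.2877 0.3081 0.6162] 0.05196586056311621
wp [np.float64(0.4312), np.float64(-0.0829), 0.23] 142.5
1 x [0.069, -0.029, 0.009, 0.0, 0.0, 0.026]
1 x [0.067, -0.034, 0.008, 0.0, 0.0, 0.026]
1 x [0.063, -0.039, 0.009, 0.0, 0.0, 0.026]
1 x [0.06, -0.044, 0.008, 0.0, 0.0, 0.027]
1 x [0.056, -0.05, 0.009, 0.0, 0.001, 0.026]
1 x [0.052, -0.054, 0.009, 0.0, 0.0, 0.026]
1 x [0.048, -0.058, 0.009, 0.0, 0.0, 0.026]
1 x [0.042, -0.061, 0.008, 0.0, 0.0, 0.026]
1 x [0.037, -0.065, 0.009, 0.0, 0.0, 0.026]
1 x [0.032, -0.067, 0.009, 0.0, 0.0, 0.027]
1 x [0.026, -0.07, 0.009, 0.0, 0.0, 0.026]
1 x [0.021, -0.072, 0.008, 0.0, 0.0, 0.026]
1 x [0.014, -0.074, 0.009, 0.0, 0.0, 0.026]
1 x [0.008, -0.074, 0.009, 0.0, 0.001, 0.026]
wp [np.float64(0.4312), np.float64(-0.0829), 0.01] 142.5
1 x [0.0, 0.0, 0.147, 0.0, 0.0, 0.0]
1 x [0.0, 0.0, 0.146, 0.0, 0.0, 0.0]
1 x [-0.001, -0.001, 0.147, 0.0, 0.0, 0.0]
1 x [0.0, 0.0, 0.147, 0.0, 0.0, 0.0]
1 x [0.0, 0.0, 0.146, 0.0, 0.0, 0.0]
1 x [0.0, 0.0, 0.147, 0.0, 0.0, 0.0]
```

View pics/w11c.png

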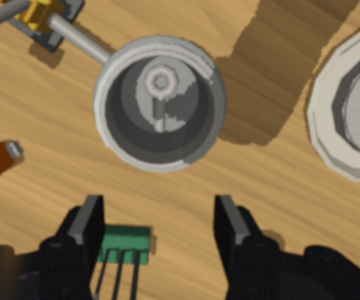

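Bolt A lies on the canister floor, at (160,100) in the crop. Next is bolt B.

{"fn": "jog_arm", "kwargs": {
  "increments": [
    [[0.069,-0.029,0,0,0,0.026,60],[0.067,-0.034,0,0,0,0.026,60],[0.063,-0.039,0,0,0,0.026,60],[0.06,-0.044,0,0,0,0.027,60],[0.056,-0.05,0,0,0,0.026,60],[0.052,-0.054,0.02,0,0,0.026,60],[0.048,-0.058,0.02,0,0,0.026,60],[0.042,-0.061,0.02,0,0,0.026,60],[0.037,-0.065,0.03,0,0,0.026,60],[0.032,-0.067,0.03,0,0,0.027,60],[0.026,-0.07,0.03,0,0,0.026,60],[0.021,-0.072,0.03,0,0,0.026,60],[0.014,-0.074,0.04,0,0,0.026,60],[0.008,-0.074,0.06,0,0,0.026,60],[0,0,0.15,0,0,0,60],[0,0,0.15,0,0,0,60],[0,0,0.15,0,0,0,60],[0,0,0.14,0,0,0,60],[0,0,0.08,0,0,0,60],[0,0,0,0,0,0,60]]
  ]
}}

```text
clock: 42.8
tcp_pos: [0.4259, -0.0816, 0.0173]
orientation: [-0.004, 0.321, 0.947, 0.0]
wrist_force: [-0.5, 0.7, -0.1]
finger_gap: 0.0651
grip_force: 0.0
```

```bash
python3 - <<'E'
from look import *
s=env.get_state();print(s['tcp_pos'],yaw(),s['wrist_force'],s['joint_pos'])
c=shot('wrist','w12.png'); print([(np.round(r['uv']),r['conf'],atz(c,r['uv'],.0065)) for r in spotter.landmark_of('eyebolt1_shank','wrist')]); bolts(c)
E
```

```text
[ 0.4259 -0.0816  0.0173] 142.505326915984 [-0.5423  0.6796 -0.1178] [-0.3748  0.2423 -0.6323  0.7041  0.0001  0.2796]
[(array([280., 268.]), 0.21, array([ 0.4295, -0.0846,  0.0065]))]
```

View pics/w12.png

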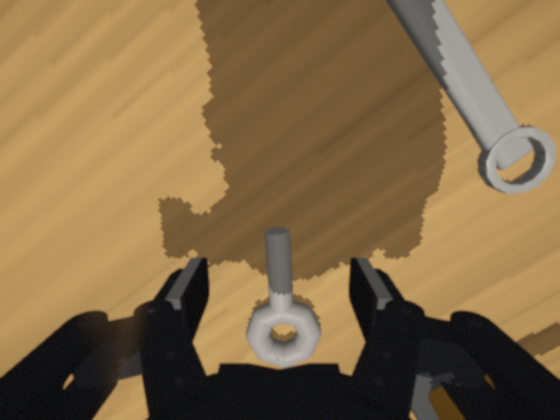

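Bolt B's shank (279,265) is centred between the fingers. The spanner ring at (516,160) is clear.

{"fn": "jog_arm", "kwargs": {
  "increments": [
    [[-0.018,0,0.03,0,0,0,60],[0,0,0.023,0,0,0,60],[0,0,0,0,0,0,255],[0,0,0,0,0,0,255],[0,0,0,0,0,0,255],[0,0,0,0,0,0,255],[0,0,0,0,0,0,255],[0,0,0,0,0,0,255],[0,0,0,0,0,0,255],[0,0,0,0,0,0,255],[0,0,-0.05,0,0,0,255],[0,0,-0.12,0,0,0,255],[0,0,-0.14,0,0,0,255],[0,0,-0.14,0,0,0,255],[0,0,-0.14,0,0,0,255],[0,0,-0.14,0,0,0,255],[0,0,-0.14,0,0,0,255],[0,0,-0.09,0,0,0,255],[0,0,0,0,0,0,255]]
  ]
}}

```text
clock: 44.85
tcp_pos: [0.4349, -0.0864, 0.2506]
orientation: [0.003, 0.321, 0.947, -0.0]
wrist_force: [0.8, 0.6, -1.8]
finger_gap: 0.0055
grip_force: 94.5
```

```bash
python3 - <<'E'
from look import *
s=env.get_state();print(s['tcp_pos'],yaw(),s['wrist_force'],s['finger_gap'])
a=142.5; d=-np.array([np.cos(np.radians(a)),np.sin(np.radians(a))]); t=np.array([.5763,.1103])-.0205*d; print(t)
plan(([t[0],t[1],.24],a,8))
E
```

```text
[ 0.4349 -0.0864  0.2506] 142.5188090377869 [ 0.7807  0.5743 -1.7613] 0.005519378685293686
[0.56   0.1228]
wp [np.float64(0.5600362565240297), np.float64(0.12277960929467878), 0.24] 142.5
1 x [0.014, 0.121, 0.005, 0.0, 0.0, 0.0]
1 x [0.014, 0.121, 0.006, 0.0, 0.0, 0.0]
1 x [0.014, 0.121, 0.005, 0.0, 0.001, 0.0]
1 x [0.014, 0.121, 0.006, 0.0, 0.0, 0.0]
1 x [0.014, 0.121, 0.005, 0.0, 0.0, 0.0]
1 x [0.014, 0.121, 0.006, 0.0, 0.0, 0.0]
1 x [0.014, 0.121, 0.005, 0.0, 0.001, 0.0]
1 x [0.014, 0.121, 0.006, 0.001, 0.0, 0.0]
```

{"fn": "jog_arm", "kwargs": {
  "increments": [
    [[0.014,0.08,0,0,0,0,255],[0.014,0.121,0,0,0,0,255],[0.014,0.121,0,0,0,0,255],[0.014,0.121,0,0,0,0,255],[0.014,0.121,0,0,0,0,255],[0.014,0.121,0,0,0,0,255],[0.014,0.121,0,0,0,0,255],[0.014,0.121,0.02,0,0,0,255],[0,0.041,0.07,0,0,0,255],[0,0,0.1,0,0,0,255],[0,0,0,0,0,0,255],[0,0,0,0,0,0,255]]
  ]
}}

```text
clock: 46.05
tcp_pos: [0.5571, 0.1232, 0.1986]
orientation: [-0.002, 0.321, 0.947, -0.001]
wrist_force: [0.7, 0.6, -1.2]
finger_gap: 0.0059
grip_force: 94.7
```

```bash
python3 - <<'E'
from look import *
s=env.get_state();print(s['tcp_pos'],yaw(),s['wrist_force'],s['finger_gap'])
c=shot('wrist','w13.png')
print([(r['uv'],r['conf'],atz(c,r['uv'],.125)) for r in spotter.landmark_of('mouth','wrist')], 'expected mouth px',proj(c,[.5763,.1103,.125]))
print([(r['uv'],r['conf']) for r in spotter.landmark_of('eyebolt1_shank','wrist')])
E
```

```text
[0.5571 0.1232 0.1986] 142.51263164517172 [ 0.7259  0.5566 -1.2243] 0.005869300004197171
[([104.4, 99.5], 0.73, array([0.4256, 0.0845, 0.125 ])), ([281.0, 248.4], 0.56, array([0.5736, 0.111 , 0.125 ]))] expected mouth px [np.float64(282.45652739216484), np.float64(251.65555852787617)]
[([302.4, 221.6], 0.63), ([104.6, 98.0], 0.53)]
```

View pics/w13.png

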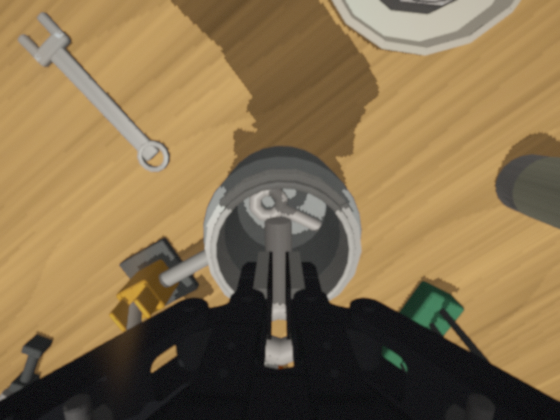

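Bolt B is held with its plain end at (278,225), over the mouth centred near (282,250). Bolt A is visible inside. I'll lower and release.

{"fn": "jog_arm", "kwargs": {
  "increments": [
    [[-0.01,0.006,0,0,0,0,255],[0,0,0.1,0,0,0,255],[0,0,0.1,0,0,0,255],[0,0,0.1,0,0,0,255],[0,0,0.09,0,0,0,255],[0,0,0.03,0,0,0,255],[0,0,0,0,0,0,255],[0,0,0,0,0,0,255]]
  ]
}}

```text
clock: 47.0
tcp_pos: [0.5623, 0.1229, 0.0964]
orientation: [0.001, 0.321, 0.947, 0.0]
wrist_force: [0.4, -0.7, -1.6]
finger_gap: 0.0056
grip_force: 94.7
```

{"fn": "jog_arm", "kwargs": {
  "increments": [
    [[0,0,0,0,0,0,185],[0,0,0,0,0,0,185],[0,0,0,0,0,0,185],[0,0,0,0,0,0,185],[0,0,-0.06,0,0,0,185],[0,0,-0.12,0,0,0,185],[0,0,-0.12,0,0,0,185],[0,0,-0.12,0,0,0,185],[0,0,-0.12,0,0,0,185],[0,0,-0.12,0,0,0,60],[0,0,0,0,0,0,60]]
  ]
}}

```text
clock: 48.1
tcp_pos: [0.5634, 0.1232, 0.2651]
orientation: [0.004, 0.321, 0.947, 0.002]
wrist_force: [0.5, 0.4, -1.0]
finger_gap: 0.0513
grip_force: 0.0
```

```bash
python3 - <<'E'
from look import *
s=env.get_state();print(s['tcp_pos'],yaw(),s['wrist_force'],s['finger_gap'],s['joint_pos'])
c=shot('wrist','w14.png')
print('in pot:',[(r['uv'],r['conf'],atz(c,r['uv'],.02)) for r in spotter.find_in('eyebolt1_shank','wrist')])
c=shot('side','s14.png'); bolts(c); c=shot('top','t14.png'); bolts(c)
# view pose looking at C
plan(([.52,-.28,.25],171,16))
E
```

```text
[0.5634 0.1232 0.2651] 142.51530157533907 [ 0.51    0.3994 -1.0217] 0.05130151286530886 [0.076  0.3032 0.1142 1.3735 0.0001 0.7302]
in pot: []
[ 0.3251 -0.4001] dir -110 len 0.078 sat 205 hue 87 conf 0.93 [334. 403.] (np.int64(323), np.int64(382), np.int64(348), np.int64(415))
[0.7475 0.0806] dir 30 len 0.213 sat 48 hue 22 conf 0.68 [302. 199.] (np.int64(288), np.int64(186), np.int64(313), np.int64(232))
[ 0.352  -0.2591] dir -78 len 0.079 sat 179 hue 86 conf 0.52 [302. 350.] (np.int64(282), np.int64(337), np.int64(315), np.int64(359))
[ 0.3516 -0.2568] dir -77 len 0.069 sat 168 hue 86 conf 0.73 [360. 277.] (np.int64(346), np.int64(268), np.int64(369), np.int64(281))
[ 0.6428 -0.2198] dir -23 len 0.076 sat 22 hue 20 conf 0.67 [339. 174.] (np.int64(331), np.int64(164), np.int64(345), np.int64(187))
[ 0.3236 -0.3986] dir -110 len 0.074 sat 172 hue 86 conf 0.63 [410. 286.] (np.int64(391), np.int64(285), np.int64(415), np.int64(298))
[ 0.5614 -0.2756] dir 117 len 0.073 sat 19 hue 24 conf 0.63 [345. 215.] (np.int64(336), np.int64(206), np.int64(358), np.int64(220))
wp [0.52, -0.28, 0.25] 171
1 x [-0.053, -0.086, 0.002, 0.0, 0.0, -0.01]
1 x [-0.051, -0.088, 0.002, 0.0, 0.0, -0.01]
1 x [-0.048, -0.089, 0.003, 0.0, 0.0, -0.01]
1 x [-0.044, -0.091, 0.002, 0.0, 0.0, -0.01]
1 x [-0.043, -0.092, 0.002, 0.0, 0.0, -0.009]
1 x [-0.039, -0.093, 0.002, 0.0, 0.0, -0.01]
1 x [-0.036, -0.094, 0.002, 0.0, 0.0, -0.01]
1 x [-0.034, -0.096, 0.002, 0.0, 0.0, -0.01]
1 x [-0.03, -0.097, 0.003, 0.0, 0.0, -0.01]
1 x [-0.028, -0.097, 0.002, 0.0, 0.0, -0.01]
1 x [-0.024, -0.098, 0.002, 0.0, -0.001, -0.01]
1 x [-0.022, -0.099, 0.002, 0.0, 0.0, -0.01]
1 x [-0.018, -0.1, 0.002, 0.0, 0.0, -0.01]
1 x [-0.015, -0.1, 0.003, 0.0, 0.0, -0.009]
1 x [-0.012, -0.1, 0.002, 0.0, 0.0, -0.01]
1 x [-0.009, -0.101, 0.002, 0.0, 0.0, -0.01]
```

```bash
python3 - <<'E'
from look import *
plan(([.56,-.31,.25],116,16))
E
```

```text
wp [0.56, -0.31, 0.25] 116
1 x [-0.066, -0.086, 0.002, 0.0, 0.0, 0.009]
1 x [-0.068, -0.084, 0.002, 0.0, 0.0, 0.009]
1 x [-0.07, -0.082, 0.002, 0.0, 0.0, 0.01]
1 x [-0.074, -0.08, 0.003, 0.0, 0.0, 0.009]
1 x [-0.075, -0.078, 0.002, 0.0, 0.0, 0.009]
1 x [-0.077, -0.075, 0.002, 0.0, 0.0, 0.009]
1 x [-0.08, -0.074, 0.002, 0.0, 0.0, 0.009]
1 x [-0.081, -0.071, 0.002, 0.0, 0.0, 0.01]
1 x [-0.084, -0.068, 0.002, 0.0, 0.0, 0.009]
1 x [-0.086, -0.066, 0.003, 0.0, 0.0, 0.009]
1 x [-0.087, -0.064, 0.002, -0.001, 0.0, 0.009]
1 x [-0.09, -0.061, 0.002, 0.0, 0.0, 0.009]
1 x [-0.091, -0.059, 0.002, 0.0, 0.0, 0.01]
1 x [-0.092, -0.055, 0.002, 0.0, 0.0, 0.009]
1 x [-0.095, -0.053, 0.002, 0.0, 0.0, 0.009]
1 x [-0.096, -0.051, 0.002, 0.0, 0.0, 0.009]
```

{"fn": "jog_arm", "kwargs": {
  "increments": [
    [[-0.066,-0.086,0,0,0,0.009,60],[-0.068,-0.084,0,0,0,0.009,60],[-0.07,-0.082,0,0,0,0.01,60],[-0.074,-0.08,0,0,0,0.009,60],[-0.075,-0.078,0,0,0,0.009,60],[-0.077,-0.075,0,0,0,0.009,60],[-0.08,-0.074,0,0,0,0.009,60],[-0.081,-0.071,0,0,0,0.01,60],[-0.084,-0.068,0,0,0,0.009,60],[-0.086,-0.066,0,0,0,0.009,60],[-0.087,-0.064,0,0,0,0.009,60],[-0.09,-0.061,0.02,0,0,0.009,60],[-0.091,-0.059,0.04,0,0,0.01,60],[-0.092,-0.055,0.06,0,0,0.009,60],[-0.095,-0.053,0.08,0,0,0.009,60],[-0.096,-0.051,0.1,0,0,0.009,60],[0,0,0.12,0,0,0,60],[0,0,0.1,0,0,0,60],[0,0,0,0,0,0,60],[0,0,0,0,0,0,60]]
  ]
}}

```text
clock: 50.4
tcp_pos: [0.5601, -0.3095, 0.1293]
orientation: [-0.001, 0.53, 0.848, 0.0]
wrist_force: [-0.1, 0.0, 0.8]
finger_gap: 0.0652
grip_force: 0.0
```

```bash
cat > c.py <<'E'
from look import *
s=env.get_state();print(s['tcp_pos'],yaw(),s['wrist_force'],s['joint_pos'])
c=shot('wrist','w15.png'); print([(np.round(r['uv']),r['conf'],atz(c,r['uv'],.0065)) for r in spotter.landmark_of('eyebolt1_shank','wrist')]); bolts(c)
# bright grey blobs as a second opinion
h=cv2.cvtColor(np.array(c['pixels']),cv2.COLOR_RGB2HSV); m=((h[:,:,1]<40)&(h[:,:,2]>90)).astype(np.uint8)
n,l,st,ce=cv2.connectedComponentsWithStats(m)
for i in range(1,n):
    if st[i,4]>250:
        ys,xs=np.nonzero(l==i); X=np.array([atz(c,(x,y),.0065)[:2] for x,y in zip(xs,ys)]); mu=X.mean(0); w,v=np.linalg.eigh(np.cov((X-mu).T)); t=(X-mu)@v[:,1]
        print(st[i],mu,'dir %.1f'%np.degrees(np.arctan2(v[1,1],v[0,1])),'len',t.max()-t.min(),'ends',mu+v[:,1]*t.min(),mu+v[:,1]*t.max())
E
python3 c.py
```

```text
[ 0.5601 -0.3095  0.1293] 116.05633284314194 [-0.0732  0.044   0.7615] [-0.6302  0.484   0.0489  1.1382  0.0001  0.4858]
[(array([49., 18.]), 0.77, array([ 0.3509, -0.2593,  0.0065]))]
[ 0.3509 -0.2586] dir -76 len 0.071 sat 176 hue 86 conf 0.63 [50. 64.] (np.int64(19), np.int64(0), np.int64(79), np.int64(107))
[ 251  204   44   85 1738] [ 0.5761 -0.3552] dir 111.0 len 0.08004239441023608 ends [ 0.5882 -0.3867] [ 0.5595 -0.3119]
```

```bash
python3 - <<'E'
from look import *
plan(([.5668,-.3302,.10],111,2),([.5668,-.3302,.017],111,4))
E
```

```text
wp [0.5668, -0.3302, 0.1] 111
1 x [-0.04, -0.008, 0.064, 0.0, 0.0, 0.014]
1 x [-0.04, -0.007, 0.064, 0.0, 0.001, 0.014]
wp [0.5668, -0.3302, 0.017] 111
3 x [0.0, 0.0, 0.083, 0.0, 0.0, 0.0]
1 x [0.0, -0.001, 0.083, 0.0, 0.0, 0.0]
```

{"fn": "jog_arm", "kwargs": {
  "increments": [
    [[-0.04,-0.008,0.06,0,0,0.014,60],[-0.04,-0.007,0.06,0,0,0.014,60],[0,0,0.1,0,0,0,60],[0,0,0.1,0,0,0,60],[0,0,0.09,0,0,0,60],[0,0,0.05,0,0,0,60],[0,0,0,0,0,0,60],[0,0,0,0,0,0,60]]
  ]
}}

```text
clock: 51.35
tcp_pos: [0.5665, -0.3302, 0.0163]
orientation: [0.001, 0.566, 0.824, 0.0]
wrist_force: [-0.2, -0.8, 1.1]
finger_gap: 0.065
grip_force: 0.0
```

```bash
sed -i s/w15/w16/ c.py; python3 c.py
```

```text
[ 0.5665 -0.3302  0.0163] 111.02408049332604 [-0.1547 -0.8212  1.1005] [-0.6501  0.5966 -0.0577  0.9148  0.0001  0.5538]
[]
[ 244  222   74  139 4918] [ 0.5762 -0.3552] dir 111.0 len 0.08248246003507542 ends [ 0.5888 -0.3881] [ 0.5593 -0.3111]
```

The grey blob at columns 244–318, rows 222–361 agrees with the earlier measurement. Bolt C is centred, so I'll grip and lift.

{"fn": "jog_arm", "kwargs": {
  "increments": [
    [[0,0,0.03,0,0,0,60],[0,0,0.02,0,0,0,60],[0,0,0,0,0,0,255],[0,0,0,0,0,0,255],[0,0,0,0,0,0,255],[0,0,0,0,0,0,255],[0,0,0,0,0,0,255],[0,0,0,0,0,0,255],[0,0,0,0,0,0,255],[0,0,0,0,0,0,255],[0,0,-0.05,0,0,0,255],[0,0,-0.12,0,0,0,255],[0,0,-0.14,0,0,0,255],[0,0,-0.14,0,0,0,255],[0,0,-0.14,0,0,0,255],[0,0,-0.14,0,0,0,255],[0,0,-0.14,0,0,0,255],[0,0,-0.09,0,0,0,255],[0,0,0,0,0,0,255]]
  ]
}}

```text
clock: 53.4
tcp_pos: [0.567, -0.3308, 0.2471]
orientation: [0.004, 0.566, 0.824, -0.0]
wrist_force: [0.5, 0.1, -1.1]
finger_gap: 0.0088
grip_force: 98.1
```

```bash
python3 - <<'E'
from look import *
s=env.get_state();print(s['tcp_pos'],yaw(),s['wrist_force'],s['finger_gap'])
a=111; d=-np.array([np.cos(np.radians(a)),np.sin(np.radians(a))]); t=np.array([.5763,.1103])-.0205*d; print(t)
plan(([t[0],t[1],.245],a,13))
E
```

```text
[ 0.567  -0.3308  0.2471] 111.01243221728569 [ 0.5362  0.1123 -1.0551] 0.008812949391970635
[0.569  0.1294]
wp [np.float64(0.5689534570343214), np.float64(0.12943839874319263), 0.245] 111
1 x [0.132, 0.051, 0.0, 0.0, 0.0, 0.0]
1 x [0.132, 0.052, 0.0, 0.0, 0.0, 0.0]
1 x [0.132, 0.051, 0.0, 0.0, 0.0, 0.0]
1 x [0.132, 0.051, 0.0, 0.0, 0.001, 0.0]
1 x [0.132, 0.052, 0.001, 0.0, 0.0, 0.0]
1 x [0.132, 0.051, 0.0, 0.001, 0.0, 0.0]
1 x [0.132, 0.051, 0.0, 0.0, 0.0, 0.0]
1 x [0.132, 0.052, 0.001, 0.0, 0.0, 0.0]
2 x [0.132, 0.051, 0.0, 0.0, 0.0, 0.0]
1 x [0.132, 0.052, 0.001, 0.0, 0.001, 0.0]
1 x [0.132, 0.051, 0.0, 0.0, 0.0, 0.0]
1 x [0.132, 0.051, 0.001, 0.0, 0.0, 0.0]
```

{"fn": "jog_arm", "kwargs": {
  "increments": [
    [[0.08,0.03,-0.02,0,0,0,255],[0.132,0.051,0,0,0,0,255],[0.132,0.051,0,0,0,0,255],[0.132,0.052,0,0,0,0,255],[0.132,0.051,0,0,0,0,255],[0.132,0.051,0,0,0,0,255],[0.132,0.051,0,0,0,0,255],[0.132,0.052,0,0,0,0,255],[0.132,0.051,0,0,0,0,255],[0.132,0.051,0,0,0,0,255],[0.132,0.051,0,0,0,0,255],[0.132,0.052,0,0,0,0,255],[0.132,0.051,0,0,0,0,255],[0.052,0.022,0.04,0,0,0,255],[0,0,0.1,0,0,0,255],[0,0,0.06,0,0,0,255],[0,0,0,0,0,0,255],[0,0,0,0,0,0,255]]
  ]
}}

```text
clock: 55.2
tcp_pos: [0.5665, 0.1303, 0.1965]
orientation: [-0.001, 0.566, 0.824, -0.001]
wrist_force: [-0.8, -0.3, -0.9]
finger_gap: 0.0086
grip_force: 98.2
```

```bash
python3 - <<'E'
from look import *
s=env.get_state();print(s['tcp_pos'],yaw(),s['wrist_force'],s['finger_gap'])
c=shot('wrist','w17.png')
print([(r['uv'],r['conf'],atz(c,r['uv'],.125)) for r in spotter.landmark_of('mouth','wrist')], 'expected mouth px',proj(c,[.5763,.1103,.125]))
m=q2R(s['orientation']); t=np.array([.569,.1294,.095]); print(np.round(m.T@(t-s['tcp_pos'])/.25,3))
h=cv2.cvtColor(np.array(c['pixels']),cv2.COLOR_RGB2HSV); print(h[200:330:8,278,2])
E
```

```text
[0.5665 0.1303 0.1965] 111.004495124821 [-0.8193 -0.3253 -0.9327] 0.00861829360095803
[([282.0, 251.6], 0.84, array([0.5757, 0.1093, 0.125 ]))] expected mouth px [np.float64(283.2419526005017), np.float64(250.7052591657806)]
[-0.007  0.009  0.406]
[162 136 107 162  82 112 113 112 111 110 110 112 110 111 163 182 180]
```

{"fn": "jog_arm", "kwargs": {
  "increments": [
    [[-0.007,0.009,0,0,0,0,255],[0,0,0.1,0,0,0,255],[0,0,0.1,0,0,0,255],[0,0,0.1,0,0,0,255],[0,0,0.08,0,0,0,255],[0,0,0.026,0,0,0,255],[0,0,0,0,0,0,255],[0,0,0,0,0,0,255]]
  ]
}}

```text
clock: 56.1
tcp_pos: [0.5713, 0.1296, 0.0973]
orientation: [0.001, 0.566, 0.824, 0.001]
wrist_force: [-0.3, 0.1, -1.7]
finger_gap: 0.0085
grip_force: 98.2
```

{"fn": "jog_arm", "kwargs": {
  "increments": [
    [[0,0,0,0,0,0,185],[0,0,0,0,0,0,185],[0,0,0,0,0,0,185],[0,0,0,0,0,0,185],[0,0,-0.06,0,0,0,185],[0,0,-0.12,0,0,0,185],[0,0,-0.12,0,0,0,185],[0,0,-0.12,0,0,0,185],[0,0,-0.12,0,0,0,185],[0,0,-0.12,0,0,0,0],[0.1,0,-0.1,0,0,0,0],[0,0,0,0,0,0,0],[0,0,0,0,0,0,0]]
  ]
}}

```text
clock: 57.4
tcp_pos: [0.5616, 0.1533, 0.2866]
orientation: [0.001, 0.566, 0.824, 0.0]
wrist_force: [-1.1, -0.5, -0.3]
finger_gap: 0.0798
grip_force: 0.0
```

```bash
python3 - <<'E'
from look import *
s=env.get_state();print(s['clock'],s['tcp_pos'],yaw(),s['wrist_force'],s['finger_gap'])
cw=shot('wrist','w18.png');cs=shot('side','s18.png');ct=shot('top','t18.png')
w=cv2.imread('pics/w18.png'); p=np.array(proj(cw,[.5763,.1103,.06])).astype(int)
x,y=np.clip(p-[80,80],0,[400,260]); a=cv2.resize(w[y:y+160,x:x+160],(400,300),interpolation=cv2.INTER_CUBIC)
m=np.vstack([np.hstack([a,cv2.resize(w,(400,300))]),np.hstack([cv2.resize(cv2.imread('pics/s18.png'),(400,300)),cv2.resize(cv2.imread('pics/t18.png')[60:320,90:450],(400,300))])])
cv2.imwrite('pics/m18.png',m)
E
```

```text
57.4 [0.5616 0.1533 0.2866] 111.0716720959124 [-1.1252 -0.4507 -0.2557] 0.07977810861801593
```

View pics/m18.png

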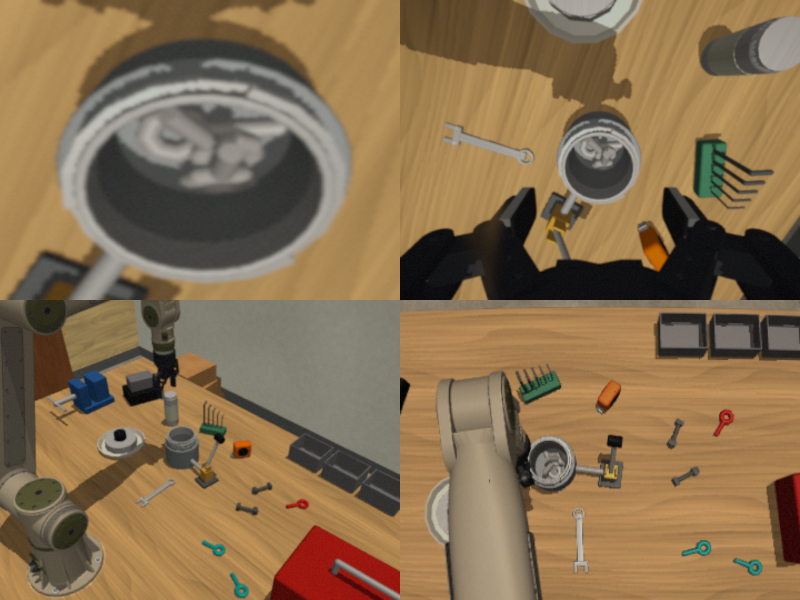

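The montage shows the bolts inside the canister and no nickel eyebolt left on the bench. The cap lies flat in the dish with the knob up, at (120,440), and the lever is at rest. The lag bolts and look-alikes are in place.

```bash
python3 -c "
from workcell import ticket
print(ticket.hand_in())"
```

```text
the job is handed in; nothing more can be done
None
```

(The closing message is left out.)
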